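# Fetch the small bottle from behind a front bottle on the bench riser

## Robot

A 6-joint arm with a two-finger parallel gripper is mounted at the origin on a cart in front of the work surface, level with it; the furniture and walls round the work are solid. World frame = base frame: x ahead of the robot, y to its left, z up, the work surface at z = 0. Lengths are in m, angles in degrees, forces in N, time in s.
With the tool pointing down it reaches from about 0.35 to 0.875 m from the base axis. Payload 4.2 kg.
Tool frame: the origin (TCP) lies at the very end of the fingers, on their centre line; the grasp point (between the pads) lies 19 mm behind it; z points along the fingers, y is the direction in which the jaws open and shut (so a half turn about z gives the same grasp; the last joint's range is limited). The gripper opens to 87 mm and grips with 3 to 60 N. Pads are 19 mm wide; open, the fingers measure 117 mm over their backs; the gripper's body (75 mm by 190 mm) begins 51 mm behind the grasp point.
Start: joints at [-56.975, 22.042, 0.453, 0, -68.411, -14.817], TCP at [0.195, -0.594, 0.223] pointing down, gripper open.
Joint ranges: [-179.83, 179.83], [-69.29, 118.12], [-61.27, 80.66], [-181.25, 117.63], [-171.15, -9.14], [-177.46, 177.46]. Speed limits (degrees/s): [159.86, 159.86, 180, 180, 180, 180].

## Interface

Orientations are given as a 3x3 rotation matrix whose columns are the frame's x, y, z axes.
In Python, from station import r, imaging gives the robot as it stands. The module is installed in compiled form; this text tells all that it offers.
- The arm moves only by the tool move_arm, never from a script. Its argument "motion" is one flat list of numbers, 7 for each row, row after row: the shift along the tool's x, y, z in units of 40 mm (1.0 is 40 mm), then the turn, a rotation vector about the tool's x, y, z in units of 5 degrees (1.0 is 5 degrees), then the gripper's target within -1 to 1 (shut at 1, half-way at 0, fully open at -1). In form: [dx, dy, dz, wx, wy, wz, gripper, dx, dy, dz, wx, wy, wz, gripper, ...]. A call has 1 to 20 rows; each row is the pose to reach, as a shift and turn from the pose measured when the call began, along the tool's axes at that moment; what a row does not reach only later rows make up. A row lasts 1/12 s, in which the tool goes at most 41.7 mm and 7.16 degrees, less where a joint would pass 70% of its speed; a pose out of reach is approached as far as the arm can. A call with a gripper value outside its range is refused whole. The fingers move at their own pace and stop on an object; the grip force is fixed at half the most. Time passes only in rows, so rows that repeat a pose let the fingers close. It gives the time, the measured TCP pose, the force and the opening at its end, in the units of the state.
- r.sense(): the state, without advancing time (a new reading comes with each control period).
- imaging.capture(name): name is "scene" or "top"; returns the picture (384x512x3 uint8, blue, green, red); there is no depth.
- imaging.camera_params(name): a dict with "intrinsics" (3x3 intrinsics, pixels), "world_from_camera" (4x4, takes a point from camera to world coordinates). Camera axes: x right, y down, z forward; pixel columns grow to the right and rows downward; lengths in m; the calibration is good to about 2 mm. A picture is of the moment at which its call begins. camera_params takes no time and is no camera call.
- r.finish_job(): hands the job in, once; it reports no verdict.
The state is a dict: "time_s": time; "joints": joint angles; "joint_velocities": joint speeds; "effort": joint torques, N m; "tcp_pos": TCP position; "ee_rot": TCP orientation; "wrist_force": force on the tool from outside, world axes, zero at the start; "moment": the same for the moment, N m; "gripper_width": opening from 0.0 (shut) to 1.0 (fully open).
Only numpy, scipy, OpenCV 4.12 (cv2) and the standard library are available. Lean on these libraries where they do the work, as an engineer would, in place of code of your own. Each camera call takes 0.05 s, during which the arm holds its last target.

## Task

On the bench riser, the smallest bottle stands hidden at the back, under the upper deck, behind one of the two larger bottles. Stand the larger bottle in front of it aside on the free worktop, bring the smallest bottle out and stand it in the middle of the flat square pale steel plate, then put the larger bottle back in the printed circle it came from. Keep the bottles upright and leave everything else as it was.

Things in the scene. Friction and masses are not known exactly. Their poses are not given: they have to be found in the camera images.
- riser: Fixed grey and white C-shaped bench riser. Origin on the worktop; x points to its back (away from the robot, within 10 degrees), y left, z up. Base board 12 mm thick, x -105 to +120, y -150 to +150 mm. Back panel x +110 to +120 mm. Front and sides open. Places in two columns, y = +85 and -85 mm: front x = -50 mm, rear x = +45 mm, each with a flat printed circle of 96 mm.
- deck_edge (a point): Middle of the lower front edge of the riser's upper deck, 192 mm above the worktop. The deck is 12 mm thick and runs from here (riser x = +45 mm) back to the panel over the whole width; the rear places lie under it, the front places clear of it. To reach a rear place the tool must lean, its upper end towards the robot, about 25 to 45 degrees.
- circle_left (a point): Centre of the left (riser y = +85 mm) front printed circle, on the base's top, 12 mm above the worktop.
- circle_right (a point): Centre of the right (riser y = -85 mm) front printed circle, on the base's top, 12 mm above the worktop.
- tall_bottle_mid (a point): The tall bottle (black cap), in one of the front circles, left or right. 0.5 kg, 135 mm high in all; body a cylinder 65 mm in diameter up to 97 mm from its underside, then a narrow shoulder and neck; the screw cap, fixed on, is 35 mm in diameter and takes up the top 27 mm. The point lies on the bottle's axis, half-way up (67.5 mm above its underside); z along the axis.
- medium_bottle_mid (a point): The medium bottle (white body), in the other front circle. 0.25 kg, 118 mm high in all; body a cylinder 59 mm in diameter up to 85 mm from its underside, then a narrow shoulder and neck; the screw cap, fixed on, is 32 mm in diameter and takes up the top 25 mm. The point lies on the bottle's axis, half-way up (59 mm above its underside); z along the axis.
- small_bottle_mid (a point): The small bottle (white body), the one to fetch, in one of the rear places, behind either the tall or the medium bottle. 0.09 kg, 92 mm high in all; body a cylinder 44 mm in diameter up to 66 mm from its underside, then a narrow shoulder and neck; the screw cap, fixed on, is 26 mm in diameter and takes up the top 20 mm. The point lies on the bottle's axis, half-way up (46 mm above its underside); z along the axis.
- tall_bottle: The same tall bottle; origin at the centre of its underside, z along its axis.
- medium_bottle: The same medium bottle; origin at the centre of its underside, z along its axis.
- small_bottle: The same small bottle; origin at the centre of its underside, z along its axis.
- beaker: Glass beaker, 55 mm in diameter, 68 mm high, in the rear place of the column without the small bottle; to be left alone. Origin at the centre of its underside.
- plate_top (a point): Centre of the top face of a flat square pale steel plate, 198 x 196 mm, 8 mm thick, fixed on the worktop to the left of the riser; its top is 8 mm above the worktop.
- aside (a point): A point on bare worktop to the right of the riser; the worktop is free for 80 mm round it, a good place to stand a bottle.
- carton: The carton lying on the riser's deck (82 x 58 x 32 mm, origin at the centre of its underside); to be left alone.
- pen: Marker pen lying on the worktop in front of the riser, 135 x 16 x 16 mm; to be left alone.
- driver: Screwdriver lying on the worktop in front of the riser, 172 x 22 x 21 mm; to be left alone.

How it is judged:
By the outcome, as a careful person would: the job done as asked, in the order asked, and still so for the second after the job is handed in, with the robot touching nothing.
It also fails if it takes over 72 s, if anything falls off the work surface, if the arm or the gripper's body presses on something with over 40 N, if the wrist force passes 120 N, or if a joint passes its speed limit or range.

## Working session

There is one attempt and no reset: what is moved stays moved. The work goes in short steps, Python scripts to look and compute and a tool call to move; the robot and the scene stay as the last step left them, time stands still between calls to the robot, and variables do not carry over. Pictures are saved under pics/ and viewed, and the job is handed in when it is done.

Besides the shell and the picture viewer there is one more tool, called after ">>>" as name(argument=value, ...) on one line, values as JSON. move_arm: Moves the arm, as the interface text tells. Its arguments: {"type":"object","properties":{"motion":{"type":"array","items":{"type":"number"}}},"required":["motion"]}

```bash
mkdir -p pics; ls; python3 - <<'E'
from station import r, imaging
import cv2
for n in ("scene","top"):
    im=imaging.capture(n); cv2.imwrite(f"pics/{n}0.png",im)
    p=imaging.camera_params(n); print(n,p["intrinsics"],p["world_from_camera"])
s=r.sense()
for k,v in s.items(): print(k,v)
E
```

```text
pics
scene [[400.13235861   0.         262.8245425 ]
 [  0.         400.13235861 198.76489633]
 [  0.           0.           1.        ]] [[-0.80612339 -0.29239409  0.51446163 -0.18501221]
 [-0.59150869  0.42285647 -0.68652012  0.94344515]
 [-0.01680901 -0.85772845 -0.51382814  0.81252783]
 [ 0.          0.          0.          1.        ]]
top [[411.14536457   0.         248.88780626]
 [  0.         411.14536457 192.03994963]
 [  0.           0.           1.        ]] [[ 0.02535171 -0.9884352   0.14950967  0.34531635]
 [-0.99952895 -0.0276505  -0.01331662  0.04098432]
 [ 0.01729663 -0.14910165 -0.98867058  1.20753455]
 [ 0.          0.          0.          1.        ]]
time_s 0.1
joints [-5.69759899e+01  2.20857869e+01  3.90165777e-01 -2.33952290e-02
 -6.84109606e+01 -1.48160986e+01]
joint_velocities [-0.04817808 -0.04943488  0.22405386  0.07617912  0.0386687   0.17345675]
effort [-4.06751878e-04 -3.91688490e+01  1.87936270e+01  4.23195809e+00
  1.34389472e-02 -8.06993648e-05]
tcp_pos [ 0.1951389  -0.59321468  0.22159742]
ee_rot [[-9.49975922e-01 -3.12322372e-01 -6.95437564e-04]
 [-3.12323128e-01  9.49974286e-01  1.76656829e-03]
 [ 1.08909003e-04  1.89539858e-03 -9.99998198e-01]]
wrist_force [-0.63213154 -0.13383923  0.06016238]
moment [-3.77028299e-03  8.63750745e-05 -7.31091663e-03]
gripper_width 0.9982152265189081
```

View pics/scene0.png

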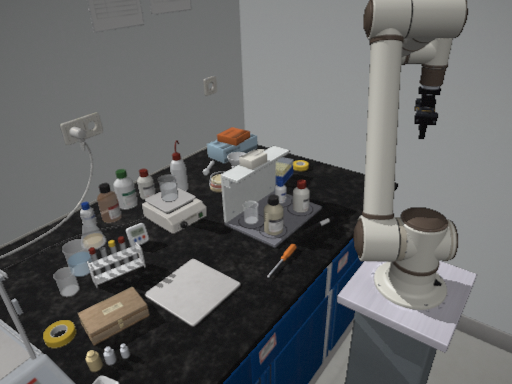

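View pics/top0.png

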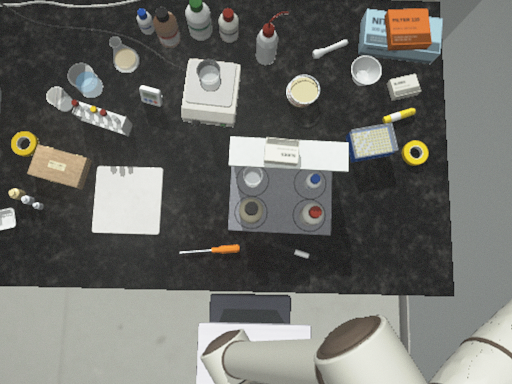

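```bash
cat > h.py <<'E'
import numpy as np
from station import r, imaging
P={n:imaging.camera_params(n) for n in("scene","top")}
def proj(n,X):
    X=np.atleast_2d(X); T=np.linalg.inv(P[n]["world_from_camera"]); c=X@T[:3,:3].T+T[:3,3]
    u=c@P[n]["intrinsics"].T; return u[:,:2]/u[:,2:]
def ray(n,uv,z):
    T=P[n]["world_from_camera"]; d=T[:3,:3]@np.linalg.inv(P[n]["intrinsics"])@np.array([uv[0],uv[1],1.]); o=T[:3,3]
    return o+d*(z-o[2])/d[2]
E
python3 - <<'E'
import cv2
a=cv2.imread("pics/top0.png")[125:270,80:360]; cv2.imwrite("pics/t0z.png",cv2.resize(a,None,fx=2.85,fy=2.85,interpolation=cv2.INTER_CUBIC))
a=cv2.imread("pics/scene0.png")[140:290,200:350]; cv2.imwrite("pics/s0z.png",cv2.resize(a,None,fx=4,fy=4,interpolation=cv2.INTER_CUBIC))
E
```

```text
(no output)
```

View pics/t0z.png

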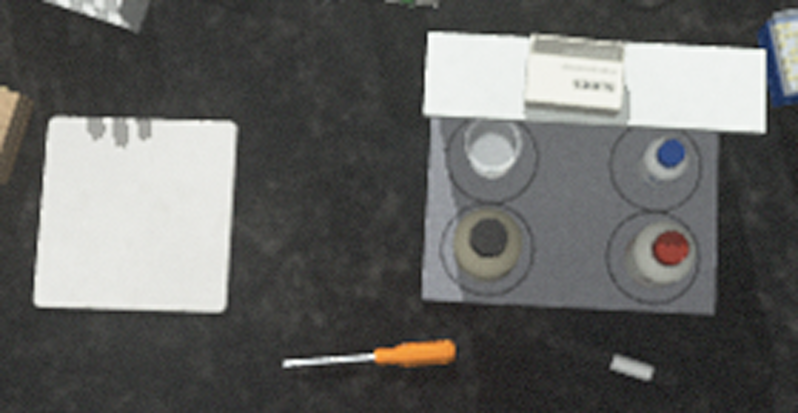

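View pics/s0z.png

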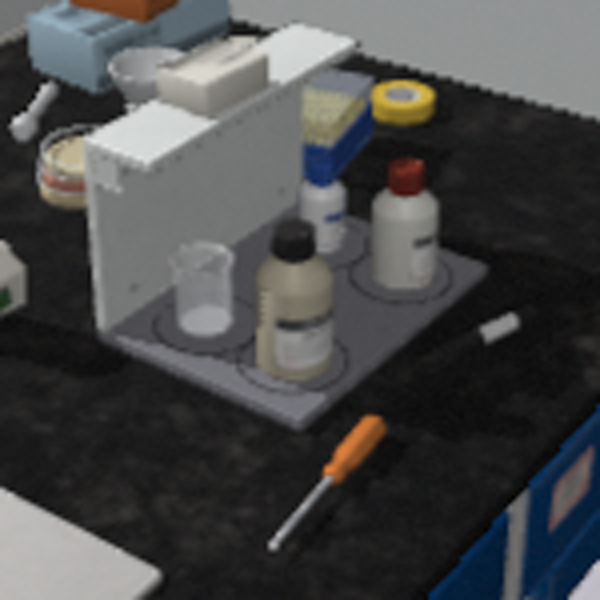

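```bash
cat > fit.py <<'E'
from h import *
from scipy.optimize import least_squares
t=lambda x,y:(80+(x+.5)/2.85-.5,125+(y+.5)/2.85-.5)
s=lambda x,y:(200+(x+.5)/4-.5,140+(y+.5)/4-.5)
obs=[("top",(-.105,.15,.012),t(421,299)),("top",(-.105,-.15,.012),t(715,313)),("top",(.12,.15,.204),t(427,32)),("top",(.12,-.15,.204),t(767,50)),
("top",(.045,-.15,.204),t(766,132)),("top",(.045,.15,.204),t(423,117)),
("top",(-.05,.085,.012),t(488,249)),("top",(-.05,-.085,.012),t(654,258)),("top",(.045,-.085,.012),t(655,167)),("top",(.045,.085,.012),t(493,160)),
("scene",(-.105,.15,.012),s(303,418)),("scene",(-.105,-.15,.012),s(489,266)),("scene",(.045,.15,.204),s(149,165)),("scene",(.045,-.15,.204),s(358,43)),("scene",(.12,.15,.204),s(85,145)),("scene",(.12,-.15,.204),s(293,25)),
("scene",(-.05,-.085,.012),s(402,276)),("scene",(-.05,.085,.012),s(293,355))]
def W(p,X):
    c,sn=np.cos(p[2]),np.sin(p[2]);return np.array([p[0]+c*X[0]-sn*X[1],p[1]+sn*X[0]+c*X[1],X[2]])
def res(p): return np.concatenate([proj(n,W(p,X))[0]-o for n,X,o in obs])
R=least_squares(res,[.6,-.05,0],loss='soft_l1')
if __name__=="__main__":
    print(R.x,np.degrees(R.x[2]));print(res(R.x).reshape(-1,2).round(1))
    np.save("riser.npy",R.x)
    for X in [(-.05,.085,.012),(-.05,-.085,.012),(.045,-.085,.012),(.045,0,.192)]:print(X,W(R.x,X).round(4))
    for nm,n,uv,z in [("tall","top",t(490,238),.147),("tall","scene",s(294,231),.147),("med","top",t(671,247),.13),("med","scene",s(407,166),.13),("small","top",t(671,153),.104),
       ]:print(nm,n,ray(n,uv,z).round(4))
    c=[ray("top",t(*q),.008) for q in((49,118),(238,122),(227,312),(34,306))]; print(np.round(c,4),np.mean(c,0))
    c2=[(147,282),(195,261),(239,287),(194,320)]
    c=[ray("scene",q,.008) for q in c2];print(np.mean(c,0))
    for q in((283,363),(455,352),(612,364),(652,370)):print(ray("top",t(*q),.01).round(4))
E
python3 fit.py
python3 - <<'E'
import cv2,numpy as np
a=cv2.imread("pics/top0.png")[215:295,200:450].astype(float); a=np.clip((a/255)**.4*255*1.3-40,0,255).astype(np.uint8);cv2.imwrite("pics/pen.png",cv2.resize(a,None,fx=3.2,fy=3.2,interpolation=cv2.INTER_CUBIC))
E
```

```text
[ 0.51464676 -0.06805569 -0.01975104] -1.131651338901557
[[ 0.1  0.6]
 [ 0.1  0.5]
 [ 0.1  0.4]
 [-0.5 -0.1]
 [-0.4  0.2]
 [-0.  -0.3]
 [-0.1  0.3]
 [-0.3 -0.1]
 [ 0.1 -0.2]
 [-0.5 -0.5]
 [-0.3  0. ]
 [-0.2 -1.2]
 [ 0.4 -1.1]
 [ 0.5 -1.6]
 [-0.8 -2.4]
 [ 0.5 -1.7]
 [-0.1 -0.8]
 [ 0.3  0.7]]
(-0.05, 0.085, 0.012) [0.4663 0.0179 0.012 ]
(-0.05, -0.085, 0.012) [ 0.463  -0.1521  0.012 ]
(0.045, -0.085, 0.012) [ 0.558  -0.1539  0.012 ]
(0.045, 0, 0.192) [ 0.5596 -0.0689  0.192 ]
tall top [0.4636 0.0186 0.147 ]
tall scene [0.459  0.0281 0.147 ]
med top [ 0.4616 -0.1496  0.13  ]
med scene [ 0.4576 -0.1456  0.13  ]
small top [ 0.5551 -0.1541  0.104 ]
[[0.5918 0.4767 0.008 ]
 [0.5933 0.2809 0.008 ]
 [0.3962 0.2809 0.008 ]
 [0.3972 0.4762 0.008 ]] [0.49461003 0.37867673 0.008     ]
[0.49502362 0.3768917  0.008     ]
[0.3464 0.2213 0.01  ]
[0.3619 0.0483 0.01  ]
[ 0.3539 -0.111   0.01  ]
[ 0.3489 -0.1517  0.01  ]
```

View pics/pen.png

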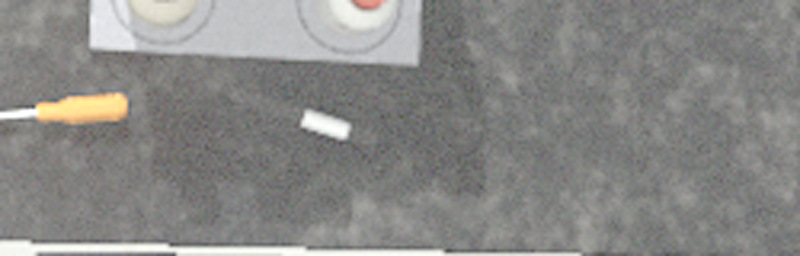

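```bash
cat > plan.py <<'E'
from h import *
from scipy.spatial.transform import Rotation as Ro
def Rt(lean,yaw=0):
    a=np.radians(lean); z=np.array([np.sin(a),0,-np.cos(a)]); y=np.array([0,1.,0]); M=np.c_[np.cross(y,z),y,z]
    return Ro.from_euler('z',yaw,degrees=True).as_matrix()@M
def plan(targets,grasp=False):
    """targets: list of (xyz of GRASP point, lean, yaw)"""
    s=r.sense(); R0=s["ee_rot"];p0=s["tcp_pos"]
    print("t",s["time_s"].__round__(2),"tcp",p0.round(4),"grasp",(p0-.019*R0[:,2]).round(4),"w",round(s["gripper_width"],3),"F",s["wrist_force"].round(1))
    for g,l,yw in targets:
        R1=Rt(l,yw); tcp=np.array(g)+.019*R1[:,2]
        print(g,l,yw,"->",(R0.T@(tcp-p0)/.04).round(2),(Ro.from_matrix(R0.T@R1).as_rotvec(degrees=True)/5).round(2))
E
python3 - <<'E'
from plan import *
plan([((.462,-.150,.24),0,0),((.462,-.150,.086),0,0)])
for X in [(.45,-.34,0),(.45,-.26,0),(.45,-.42,0),(.53,-.34,0),(.37,-.34,0)]: print(X,proj("top",X).round())
E
```

```text
t 0.1 tcp [ 0.1951 -0.5932  0.2216] grasp [ 0.1952 -0.5932  0.2406] w 0.998 F [-0.6 -0.1  0.1]
(0.462, -0.15, 0.24) 0 0 -> [-9.8   8.44  0.03] [ 0.02 -0.    3.64]
(0.462, -0.15, 0.086) 0 0 -> [-9.8   8.44  3.88] [ 0.02 -0.    3.64]
(0.45, -0.34, 0) [[372. 222.]]
(0.45, -0.26, 0) [[345. 221.]]
(0.45, -0.42, 0) [[399. 222.]]
(0.53, -0.34, 0) [[371. 195.]]
(0.37, -0.34, 0) [[372. 249.]]
```

>>> move_arm(motion=[-2.5,2.1,0,0,0,0.9,-1,-5,4.2,0,0,0,1.8,-1,-7.5,6.4,0,0,0,2.7,-1,-9.8,8.4,0,0,0,3.6,-1,-9.8,8.4,0,0,0,3.6,-1,-9.8,8.4,0,0,0,3.6,-1,-9.8,8.4,0,0,0,3.6,-1,-9.8,8.4,0,0,0,3.6,-1,-9.8,8.4,0,0,0,3.6,-1,-9.8,8.4,0,0,0,3.6,-1,-9.8,8.4,0,0,0,3.6,-1,-9.8,8.4,0,0,0,3.6,-1,-9.8,8.4,0,0,0,3.6,-1,-9.8,8.4,0,0,0,3.6,-1,-9.8,8.4,0,0,0,3.6,-1,-9.8,8.4,0,0,0,3.6,-1])

```text
time_s: 1.43
tcp_pos: [0.4619, -0.1519, 0.2218]
ee_rot: [[-1.0, -0.003, -0.002], [-0.003, 1.0, 0.002], [0.002, 0.002, -1.0]]
wrist_force: [-0.3, -0.2, 0.8]
gripper_width: 1.0
```

```bash
python3 - <<'E'
from plan import *
import cv2
plan([((.462,-.150,.24),0,0),((.462,-.150,.086),0,0)])
print(r.sense()["ee_rot"].round(3))
a=imaging.capture("scene")[100:290,200:370]; cv2.imwrite("pics/s1.png",cv2.resize(a,None,fx=3,fy=3,interpolation=cv2.INTER_CUBIC))
E
```

```text
t 1.43 tcp [ 0.4619 -0.1519  0.2218] grasp [ 0.462  -0.152   0.2408] w 1.0 F [-0.3 -0.2  0.8]
(0.462, -0.15, 0.24) 0 0 -> [-0.    0.05  0.02] [ 0.02 -0.02  0.04]
(0.462, -0.15, 0.086) 0 0 -> [-0.01  0.04  3.87] [ 0.02 -0.02  0.04]
[[-1.    -0.003 -0.002]
 [-0.003  1.     0.002]
 [ 0.002  0.002 -1.   ]]
```

View pics/s1.png

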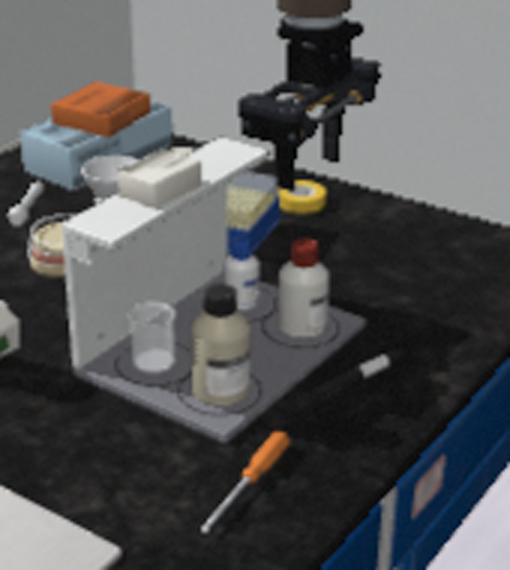

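>>> move_arm(motion=[0,0,0.7,0,0,0,-1,0,0,1.4,0,0,0,-1,0,0,2.1,0,0,0,-1,0,0,2.7,0,0,0,-1,0,0,3.2,0,0,0,-1,0,0,3.6,0,0,0,-1,0,0,3.8,0,0,0,-1,0,0,3.85,0,0,0,-1,0,0,3.85,0,0,0,-1,0,0,3.85,0,0,0,0,0,0,3.85,0,0,0,1,0,0,3.85,0,0,0,1,0,0,3.85,0,0,0,1,0,0,3.85,0,0,0,1,0,0,3.85,0,0,0,1,0,0,3.85,0,0,0,1])

```text
time_s: 2.82
tcp_pos: [0.462, -0.1518, 0.0684]
ee_rot: [[-1.0, -0.003, -0.0], [-0.003, 1.0, 0.002], [0.0, 0.002, -1.0]]
wrist_force: [-0.2, 2.1, 3.1]
gripper_width: 0.675
```

```bash
python3 - <<'E'
from plan import *
plan([((.462,-.152,.20),0,0),((.45,-.34,.19),0,0)])
E
```

```text
t 2.82 tcp [ 0.462  -0.1518  0.0684] grasp [ 0.462  -0.1518  0.0874] w 0.675 F [-0.2  2.1  3.1]
(0.462, -0.152, 0.2) 0 0 -> [ 0.    0.   -2.81] [ 0.02 -0.01  0.03]
(0.45, -0.34, 0.19) 0 0 -> [ 0.31 -4.7  -2.57] [ 0.02 -0.01  0.03]
```

>>> move_arm(motion=[0,0,-0.15,0,0,0,1,0,0,-0.4,0,0,0,1,0,0,-0.8,0,0,0,1,0,0,-1.1,0,0,0,1,0,-0.2,-1.2,0,0,0,1,0,-0.5,-1.2,0,0,0,1,0.1,-0.9,-1.2,0,0,0,1,0.1,-1.3,-1.2,0,0,0,1,0.1,-1.7,-1.2,0,0,0,1,0.1,-2.1,-1.2,0,0,0,1,0.2,-2.5,-1.2,0,0,0,1,0.2,-2.9,-1.2,0,0,0,1,0.2,-3.3,-1.2,0,0,0,1,0.3,-3.7,-1.2,0,0,0,1,0.3,-4.1,-1.1,0,0,0,1,0.3,-4.4,-0.9,0,0,0,1,0.3,-4.6,-0.6,0,0,0,1,0.3,-4.7,-0.3,0,0,0,1,0.3,-4.7,-0.1,0,0,0,1,0.3,-4.7,0,0,0,0,1])

```text
time_s: 4.48
tcp_pos: [0.449, -0.339, 0.0655]
ee_rot: [[-1.0, -0.002, -0.005], [-0.002, 1.0, 0.004], [0.005, 0.004, -1.0]]
wrist_force: [-0.2, 0.2, -3.6]
gripper_width: 0.677
```

```bash
python3 - <<'E'
from plan import *
import cv2
plan([((.45,-.34,.0754),0,0)])
a=imaging.capture("scene")[90:280,220:390]; cv2.imwrite("pics/s2.png",cv2.resize(a,None,fx=3,fy=3,interpolation=cv2.INTER_CUBIC))
E
```

```text
t 4.48 tcp [ 0.449  -0.339   0.0655] grasp [ 0.4491 -0.3391  0.0845] w 0.677 F [-0.2  0.2 -3.6]
(0.45, -0.34, 0.0754) 0 0 -> [-0.02 -0.03  0.23] [ 0.05 -0.05  0.02]
```

View pics/s2.png

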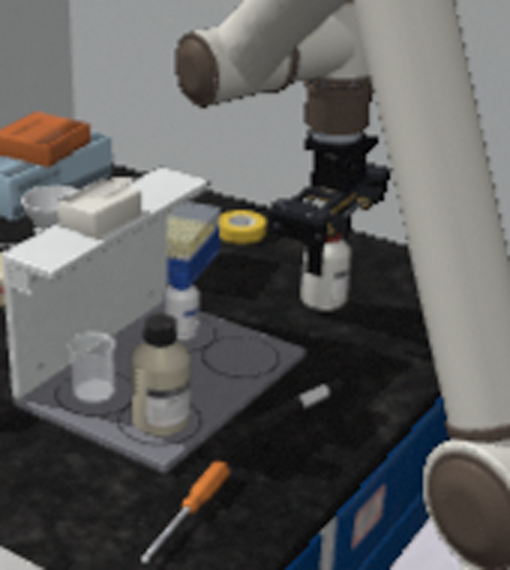

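>>> move_arm(motion=[0,0,0.1,0,0,0,1,0,0,0.17,0,0,0,1,0,0,0.21,0,0,0,1,0,0,0.22,0,0,0,1,0,0,0.22,0,0,0,1,0,0,0.22,0,0,0,1])

```text
time_s: 5.03
tcp_pos: [0.4494, -0.3387, 0.0571]
ee_rot: [[-1.0, -0.003, -0.004], [-0.003, 1.0, 0.004], [0.004, 0.004, -1.0]]
wrist_force: [-0.3, -0.4, -1.5]
gripper_width: 0.679
```

>>> move_arm(motion=[0,0,0,0,0,0,0,0,0,0,0,0,0,-1,0,0,0,0,0,0,-1,0,0,0,0,0,0,-1,0,0,0,0,0,0,-1,0,0,0,0,0,0,-1,0,0,-0.5,0,0,0,-1,0,0,-1,0,0,0,-1,0,0,-1.7,0,0,0,-1,0,0,-2.5,0,0,0,-1,0,0,-3.3,0,0,0,-1,0,0,-4,0,0,0,-1,0,0,-4.2,0,0,0,-1,0,0,-4.2,0,0,0,-1])

```text
time_s: 6.2
tcp_pos: [0.4514, -0.3401, 0.2284]
ee_rot: [[-1.0, -0.003, 0.002], [-0.003, 1.0, 0.001], [-0.002, 0.001, -1.0]]
wrist_force: [0.5, -0.1, 0.2]
gripper_width: 1.002
```

```bash
python3 - <<'E'
from plan import *
import cv2
yw=np.degrees(np.load("riser.npy")[2])
c=np.array([.556,-.154,.062]); 
for l in (38,):
  A=Rt(l,yw); app=c-A[:,2]*.10
  plan([((.40,-.154,.22),l,yw),(app.round(4),l,yw),(c,l,yw)])
a=imaging.capture("scene")[90:280,220:390]; cv2.imwrite("pics/s3.png",cv2.resize(a,None,fx=3,fy=3,interpolation=cv2.INTER_CUBIC))
a=imaging.capture("top")[125:270,190:470]; cv2.imwrite("pics/t3.png",cv2.resize(a,None,fx=2.85,fy=2.85,interpolation=cv2.INTER_CUBIC))
E
```

```text
t 6.2 tcp [ 0.4514 -0.3401  0.2284] grasp [ 0.4514 -0.3401  0.2474] w 1.002 F [ 0.5 -0.1  0.2]
(0.4, -0.154, 0.22) 38 -1.131651338901557 -> [0.98 4.65 0.58] [ 0.1  -7.57  0.25]
[ 0.4944 -0.1528  0.1408] 38 -1.131651338901557 -> [-1.38  4.67  2.57] [ 0.1  -7.57  0.25]
[ 0.556 -0.154  0.062] 38 -1.131651338901557 -> [-2.91  4.63  4.54] [ 0.1  -7.57  0.25]
```

View pics/s3.png

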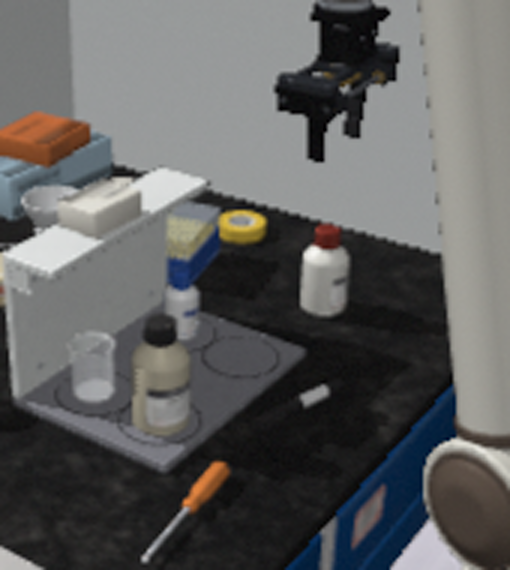

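View pics/t3.png

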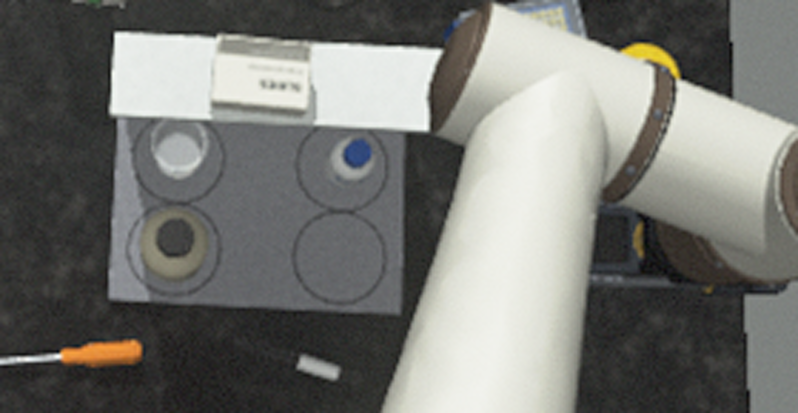

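>>> move_arm(motion=[0.1,0.6,0.1,0,-1,0,-1,0.2,1.2,0.1,0,-2,0,-1,0.4,1.8,0.2,0,-3,0,-1,0.5,2.4,0.3,0,-4,0.1,-1,0.6,3.0,0.4,0,-5,0.1,-1,0.8,3.6,0.5,0.1,-6,0.2,-1,0.9,4.2,0.6,0.1,-7,0.2,-1,1,4.65,0.6,0.1,-7.57,0.25,-1,1,4.65,0.6,0.1,-7.57,0.25,-1,1,4.65,0.6,0.1,-7.57,0.25,-1,1,4.65,0.6,0.1,-7.57,0.25,-1,1,4.65,0.6,0.1,-7.57,0.25,-1])

```text
time_s: 7.3
tcp_pos: [0.4099, -0.1536, 0.2021]
ee_rot: [[-0.792, 0.02, 0.61], [0.019, 1.0, -0.009], [-0.61, 0.005, -0.792]]
wrist_force: [0.9, 0.5, -0.7]
gripper_width: 0.995
```

```bash
python3 - <<'E'
from plan import *
import cv2
yw=np.degrees(np.load("riser.npy")[2])
c=np.array([.556,-.154,.062]); 
l=38
A=Rt(l,yw); app=c-A[:,2]*.10
plan([(app.round(4),l,yw),(c,l,yw)])
print(r.sense()["joints"].round(1))
a=imaging.capture("scene")[60:280,200:390]; cv2.imwrite("pics/s4.png",cv2.resize(a,None,fx=2.7,fy=2.7,interpolation=cv2.INTER_CUBIC))
E
```

```text
t 7.3 tcp [ 0.4099 -0.1536  0.2021] grasp [ 0.3983 -0.1534  0.2172] w 0.995 F [ 0.9  0.5 -0.7]
[ 0.4944 -0.1528  0.1408] 38 -1.131651338901557 -> [-0.74  0.05  2.98] [ 0.04 -0.08 -0.04]
[ 0.556 -0.154  0.062] 38 -1.131651338901557 -> [-0.76  0.05  5.48] [ 0.04 -0.08 -0.04]
[   1.7  -10.9  -54.3    9.7   -9.1 -102. ]
```

View pics/s4.png

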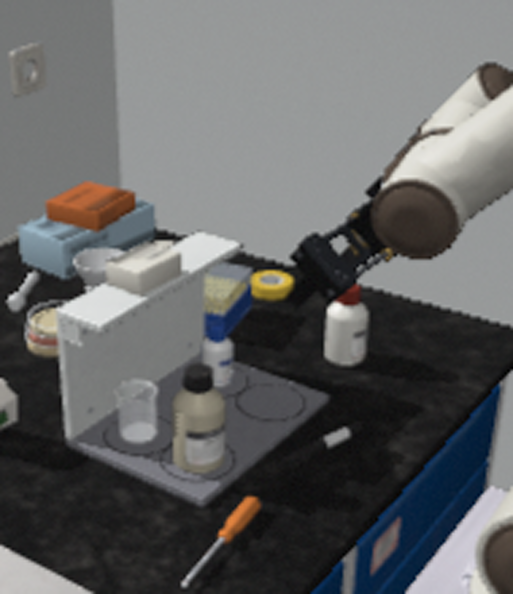

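>>> move_arm(motion=[-0.2,0,0.5,0,0,0,-1,-0.4,0,1.1,0,0,0,-1,-0.6,0.05,1.7,0,0,0,-1,-0.75,0.05,2.2,0,0,0,-1,-0.75,0.05,2.5,0,0,0,-1,-0.75,0.05,2.5,0,0,0,-1,-0.75,0.05,2.5,0,0,0,-1])

```text
time_s: 7.93
tcp_pos: [0.495, -0.1656, 0.1422]
ee_rot: [[-0.793, 0.007, 0.609], [0.021, 1.0, 0.017], [-0.608, 0.026, -0.793]]
wrist_force: [0.4, 0.0, -0.0]
gripper_width: 0.998
```

```bash
python3 - <<'E'
from plan import *
import cv2
yw=np.degrees(np.load("riser.npy")[2])
c=np.array([.556,-.154,.062]); 
for l in (36,38):
  A=Rt(l,yw); app=c-A[:,2]*.10
  plan([(app.round(4),l,yw),(c,l,yw)])
print(r.sense()["joints"].round(1))
a=imaging.capture("scene")[60:280,200:390]; cv2.imwrite("pics/s5.png",cv2.resize(a,None,fx=2.7,fy=2.7,interpolation=cv2.INTER_CUBIC))
E
```

```text
t 7.93 tcp [ 0.495  -0.1656  0.1422] grasp [ 0.4834 -0.1659  0.1572] w 0.998 F [ 0.4  0.  -0. ]
[ 0.4972 -0.1528  0.1429] 36 -1.131651338901557 -> [-0.04  0.31  0.5 ] [ 0.33  0.29 -0.06]
[ 0.556 -0.154  0.062] 36 -1.131651338901557 -> [0.03 0.23 3.  ] [ 0.33  0.29 -0.06]
t 7.93 tcp [ 0.495  -0.1656  0.1422] grasp [ 0.4834 -0.1659  0.1572] w 0.998 F [ 0.4  0.  -0. ]
[ 0.4944 -0.1528  0.1408] 38 -1.131651338901557 -> [0.03 0.3  0.5 ] [ 0.33 -0.11 -0.07]
[ 0.556 -0.154  0.062] 38 -1.131651338901557 -> [0.01 0.23 3.  ] [ 0.33 -0.11 -0.07]
[ -4.1   6.  -38.1 -22.3  -9.2 -65.9]
```

View pics/s5.png

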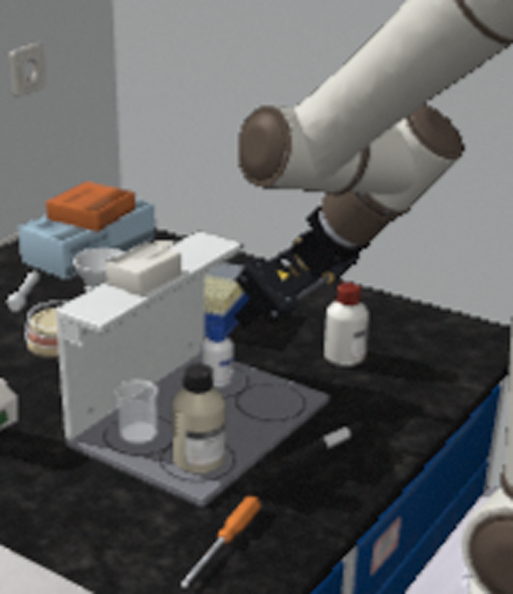

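```bash
python3 - <<'E'
from plan import *
c=np.array([.556,-.154,.062]); 
l=28;yw=-5
A=Rt(l,yw); app=c-A[:,2]*.10
plan([(app.round(4),l,yw),(c,l,yw)])
E
```

```text
t 7.98 tcp [ 0.4943 -0.1652  0.1426] grasp [ 0.4827 -0.1656  0.1577] w 0.999 F [0.3 0.  0.3]
[ 0.5092 -0.1499  0.1503] 28 -5 -> [-0.33  0.36  0.55] [0.75 1.89 0.63]
[ 0.556 -0.154  0.062] 28 -5 -> [0.09 0.21 3.01] [0.75 1.89 0.63]
```

>>> move_arm(motion=[-0.1,0.1,0,0.2,0.6,0.2,-1,-0.2,0.2,0.1,0.4,1.2,0.4,-1,-0.3,0.3,0.2,0.75,1.9,0.6,-1,-0.33,0.35,0.3,0.75,1.9,0.6,-1,-0.33,0.35,0.3,0.75,1.9,0.6,-1,-0.33,0.35,0.3,0.75,1.9,0.6,-1])

```text
time_s: 8.48
tcp_pos: [0.5123, -0.1507, 0.1431]
ee_rot: [[-0.881, 0.081, 0.467], [0.071, 0.997, -0.04], [-0.468, -0.002, -0.884]]
wrist_force: [-0.6, 0.1, 0.1]
gripper_width: 1.003
```

```bash
python3 - <<'E'
from plan import *
import cv2
c=np.array([.556,-.154,.062]); 
l=28;yw=-5
A=Rt(l,yw); app=c-A[:,2]*.05
plan([(app.round(4),l,yw),(c,l,yw)])
print(r.sense()["joints"].round(1))
a=imaging.capture("scene")[90:280,220:390]; cv2.imwrite("pics/s6.png",cv2.resize(a,None,fx=3,fy=3,interpolation=cv2.INTER_CUBIC))
E
```

```text
t 8.48 tcp [ 0.5123 -0.1507  0.1431] grasp [ 0.5035 -0.1499  0.1599] w 1.003 F [-0.6  0.1  0.1]
[ 0.5326 -0.152   0.1061] 28 -5 -> [-0.02  0.01  1.53] [ 0.01 -0.01  0.07]
[ 0.556 -0.154  0.062] 28 -5 -> [-0.02  0.01  2.78] [ 0.01 -0.01  0.07]
[   1.8    7.2  -46.4   19.9   -9.2 -115.4]
```

View pics/s6.png

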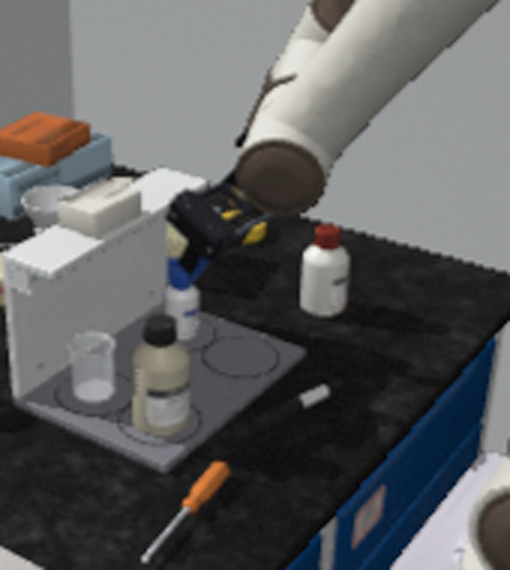

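```bash
cat > fk.py <<'E'
from plan import *
from scipy.optimize import least_squares
D=[([-56.976,22.086,.39,-.0234,-68.411,-14.816],[.1951,-.5932,.2216],[[-.94998,-.31232,-.0007],[-.31232,.94997,.00177],[.0001,.0019,-1]]),
([1.7,-10.9,-54.3,9.7,-9.1,-102],[.4099,-.1536,.2021],[[-0.792,0.02,0.61],[0.019,1.0,-0.009],[-0.61,0.005,-0.792]]),
([-4.1,6,-38.1,-22.3,-9.2,-65.9],[.4943,-.1652,.1426],[[-0.793,0.007,0.609],[0.021,1.0,0.017],[-0.608,0.026,-0.793]]),
([1.8,7.2,-46.4,19.9,-9.2,-115.4],[.5123,-.1507,.1431],[[-0.881,0.081,0.467],[0.071,0.997,-0.04],[-0.468,-0.002,-0.884]])]
def fk(q,p,s4=1,s6=1,o6=0):
    h,L1,L2,e,b,d,a0,w=p
    E=lambda ax,a:Ro.from_euler(ax,a,degrees=True).as_matrix()
    q1,q2,q3,q4,q5,q6=q
    R=E('z',q1)
    x=np.array([a0,-b,h])+E('y',q2)@[0,0,L1]
    F=E('y',q2-q3)           # forearm along +x rotated down
    x=x+F@[L2,0,e]
    F=F@E('x',s4*q4)@E('y',-q5)   # tool dir along +x
    x=x+F@[d,0,w]
    T=F@E('x',s6*(q6)+o6)
    # tool frame: z=T x ; columns
    M=np.c_[-T[:,2],T[:,1],T[:,0]]
    return R@x,R@M
if __name__=="__main__":
  best=None
  for s4 in(1,-1):
   for s6 in(1,-1):
    for o6 in (0,90,180,-90):
      e=sum(np.abs(fk(q,[0]*8,s4,s6,o6)[1]-np.array(M)).sum() for q,_,M in D)
      if best is None or e<best[0]:best=(e,s4,s6,o6)
  print(best); _,s4,s6,o6=best
  f=lambda p:np.concatenate([fk(q,p,s4,s6,o6)[0]-np.array(t) for q,t,_ in D]+[1e-3*(np.array(p)-[.3,.4,.4,0,.15,.3,0,0])])
  R=least_squares(f,[.3,.4,.4,0,.15,.3,0,0]);print(R.x.round(4),np.abs(R.fun).max());print(R.fun[:12].round(4))
  for q,_,M in D: print((fk(q,R.x,s4,s6,o6)[1]-np.array(M)).round(2).tolist())
  np.save("fkp.npy",np.r_[R.x,s4,s6,o6])
E
python3 fk.py; python3 -c "
from h import *
s=r.sense();print(s['time_s'],s['joints'].tolist(),s['tcp_pos'].tolist())"
```

```text
(np.float64(0.011942220627391687), -1, -1, -90)
[-0.1117  0.3675  0.1467  0.0705  0.1542  0.0159  0.3356 -0.0347] 0.03582386922943959
[ 0.0034  0.0049  0.0027 -0.0016  0.0053 -0.0358  0.0065 -0.0113  0.0282
 -0.0036 -0.0001  0.0049]
[[0.0, -0.0, 0.0], [-0.0, 0.0, 0.0], [0.0, 0.0, 0.0]]
[[0.0, 0.0, 0.0], [-0.0, -0.0, 0.0], [-0.0, -0.0, 0.0]]
[[-0.0, -0.0, -0.0], [-0.0, -0.0, 0.0], [-0.0, 0.0, -0.0]]
[[0.0, 0.0, -0.0], [0.0, -0.0, 0.0], [0.0, 0.0, 0.0]]
8.5333 [1.7740032190811161, 7.1631064977648125, -46.39666411970857, 19.59866418614278, -9.197581816490926, -115.09677212227867] [0.511598757761847, -0.15120774455395408, 0.14281891403132224]
```

```bash
cat > fk2.py <<'E'
from plan import *
from fk import D
from scipy.optimize import least_squares
s=r.sense()
def fk(q,p):
    h,U1,U2,L2,e,b,d,w=p
    E=lambda ax,a:Ro.from_euler(ax,a,degrees=True).as_matrix()
    q1,q2,q3,q4,q5,q6=q
    R=E('z',q1)
    x=np.array([0,-b,h])+E('y',q2)@[U2,0,U1]
    F=E('y',q2-q3); x=x+F@[L2,0,e]
    F=F@E('x',-q4)@E('y',-q5); x=x+F@[d,0,w]
    T=F@E('x',-q6-90)
    return R@x,R@np.c_[-T[:,2],T[:,1],T[:,0]]
if __name__=="__main__":
  import itertools
  best=None
  f=lambda p:np.concatenate([fk(q,p)[0]-np.array(t) for q,t,_ in D]+[1e-3*(np.array(p)-[.3,.4,0,.4,0,.15,.3,0])])
  rng=np.random.default_rng(0)
  for k in range(40):
    R=least_squares(f,np.array([.3,.4,0,.4,0,.15,.3,0])+rng.normal(0,.2,8))
    if best is None or R.cost<best.cost:best=R
  R=best
  print(R.x.round(4));print(R.fun[:12].round(4)); np.save("fkp.npy",R.x)
E
python3 fk2.py
```

```text
[-0.1141  0.3538  0.2448  0.2583  0.1632  0.1538 -0.045  -0.0577]
[ 0.0044  0.0041  0.0014 -0.0046  0.0034  0.0198  0.0038 -0.0057  0.0113
 -0.0048 -0.0041 -0.0325]
```

```bash
cat > fk3.py <<'E'
from plan import *
from scipy.optimize import least_squares
import json,os
from fk import D as D0
def fk(q,p):
    h,U1,U2,L2,e,b,d,w,bf,wf=p
    E=lambda ax,a:Ro.from_euler(ax,a,degrees=True).as_matrix()
    q1,q2,q3,q4,q5,q6=q
    R=E('z',q1)
    x=np.array([0,-b,h])+E('y',q2)@[U2,0,U1]
    F=E('y',q2-q3); x=x+F@[L2,0,e]
    F=F@E('x',-q4);x=x+F@[0,bf,wf]
    F=F@E('y',-q5); x=x+F@[d,0,w]
    T=F@E('x',-q6-90)
    return R@x,R@np.c_[-T[:,2],T[:,1],T[:,0]]
p0=np.array([.3,.4,0,.4,0,.15,.3,0,0,0])
def data():
    D=[(q,t) for q,t,_ in D0]
    if os.path.exists("log.json"): D+=[(a,b) for a,b in json.load(open("log.json"))]
    return D
def log():
    s=r.sense();L=json.load(open("log.json")) if os.path.exists("log.json") else []
    L.append([s["joints"].tolist(),s["tcp_pos"].tolist()]);json.dump(L,open("log.json","w"))
def fit(verbose=1):
    D=data();best=None;rng=np.random.default_rng(0)
    f=lambda p:np.concatenate([fk(q,p)[0]-np.array(t) for q,t in D]+[1e-3*(np.array(p)-p0)])
    for k in range(40):
        R=least_squares(f,p0+rng.normal(0,.15,10))
        if best is None or R.cost<best.cost:best=R
    if verbose: print(best.x.round(4));print(best.fun[:-10].reshape(-1,3).round(4))
    return best.x
if __name__=="__main__": log();fit()
E
python3 fk3.py
```

```text
[ 1.590e-01  5.631e-01 -2.800e-03  4.217e-01  3.800e-03 -1.000e-04
  3.054e-01  2.900e-03 -1.600e-01 -2.600e-03]
[[-0.     -0.     -0.    ]
 [ 0.      0.     -0.    ]
 [-0.     -0.     -0.    ]
 [ 0.     -0.0001 -0.0001]
 [-0.      0.0001  0.0001]]
```

```bash
cat > ik.py <<'E'
from fk3 import *
p=fit(0)
lo=np.array([-179.83,-69.29,-61.27,-181.25,-171.15,-177.46]);hi=np.array([179.83,118.12,80.66,117.63,-9.14,177.46])
rng=np.random.default_rng(1)
def ik(g,l,yw,flip=0,n=30,seed=None):
    M=Rt(l,yw); t=np.array(g)+.019*M[:,2]
    if flip: M=M@np.diag([-1,-1,1])
    def f(q):
        x,A=fk(q,p); return np.r_[(x-t)*10,Ro.from_matrix(A.T@M).as_rotvec()]
    out=[]
    for k in range(n):
        R=least_squares(f,seed if seed is not None else rng.uniform(lo,hi),bounds=(lo,hi),x_scale=50.,max_nfev=150)
        if R.cost<1e-7 and not any(np.abs(R.x-o).max()<2 for o in out): out.append(R.x)
        if seed is not None:break
    return out
if __name__=="__main__":
  c=np.array([.556,-.154,.062])
  for l,yw in((25,0),(28,0),(28,-5),(28,15),(32,0),(38,0),(38,15),(38,-15)):
   for fl in(0,1):
    for q in ik(c,l,yw,fl): print(l,yw,fl,q.round(0), "app",[a.round(0).tolist() for a in ik(c-Rt(l,yw)[:,2]*.1,l,yw,fl,seed=q)])
E
python3 ik.py
```

```text
28 15 0 [ -7.  23. -24. -32. -19. -40.] app [[-8.0, 11.0, -27.0, -23.0, -28.0, -49.0]]
28 15 1 [ -7.  23. -24. -32. -19. 140.] app [[-8.0, 11.0, -27.0, -23.0, -28.0, 131.0]]
38 15 0 [-16.  23. -21. -59. -22.  -8.] app [[-17.0, 11.0, -26.0, -46.0, -27.0, -21.0]]
38 15 1 [-16.  23. -21. -59. -22. 172.] app [[-17.0, 11.0, -26.0, -46.0, -27.0, 159.0]]
```

```bash
cat > scan.py <<'E'
from ik import *
c=np.array([.556,-.154,.062])
seed=np.array([-16,23,-21,-59,-22,-8.])
for l in(30,34,38):
  for yw in(5,8,10,12,15,20):
    o=ik(c,l,yw,0,seed=seed)
    for q in o:
      q2=ik(c-Rt(l,yw)[:,2]*.1,l,yw,0,seed=q); q3=ik([.44,-.16,.20],l,yw,0,seed=q)
      print(l,yw,q.round(0),[a.round(0).tolist() for a in q2],[a.round(0).tolist() for a in q3])
E
python3 scan.py
```

```text
30 5 [ -3.  22. -30. -25.  -9. -58.] [[-2.0, 10.0, -35.0, -13.0, -16.0, -71.0]] [[-3.0, -1.0, -39.0, -10.0, -23.0, -74.0]]
30 8 [ -5.  22. -27. -30. -13. -49.] [[-5.0, 10.0, -32.0, -19.0, -20.0, -61.0]] [[-5.0, -1.0, -36.0, -15.0, -26.0, -66.0]]
30 10 [ -6.  22. -26. -33. -15. -44.] [[-6.0, 10.0, -30.0, -22.0, -22.0, -56.0]] [[-6.0, -1.0, -35.0, -17.0, -28.0, -61.0]]
30 12 [ -7.  23. -25. -35. -17. -40.] [[-7.0, 11.0, -29.0, -24.0, -24.0, -51.0]] [[-7.0, -0.0, -34.0, -20.0, -29.0, -56.0]]
30 15 [ -8.  23. -24. -37. -19. -34.] [[-9.0, 11.0, -27.0, -27.0, -27.0, -44.0]] [[-9.0, 0.0, -32.0, -23.0, -32.0, -50.0]]
30 20 [-10.  23. -22. -39. -24. -26.] [[-12.0, 12.0, -24.0, -31.0, -31.0, -35.0]] [[-12.0, 1.0, -29.0, -26.0, -36.0, -40.0]]
34 5 [ -6.  22. -27. -40. -10. -41.] [[-4.0, 9.0, -35.0, -22.0, -14.0, -61.0]] [[-4.0, -2.0, -39.0, -15.0, -20.0, -69.0]]
34 8 [ -8.  22. -25. -43. -13. -34.] [[-7.0, 10.0, -32.0, -28.0, -18.0, -50.0]] [[-6.0, -1.0, -36.0, -21.0, -23.0, -59.0]]
34 10 [-10.  22. -24. -45. -15. -30.] [[-9.0, 10.0, -30.0, -31.0, -20.0, -45.0]] [[-8.0, -1.0, -35.0, -24.0, -26.
[... 434 characters left out ...]
0, -33.0, -36.0, -13.0, -44.0]] [[-6.0, -2.0, -39.0, -23.0, -18.0, -60.0]]
38 8 [-13.  22. -23. -58. -15. -16.] [[-11.0, 10.0, -30.0, -41.0, -18.0, -35.0]] [[-9.0, -2.0, -35.0, -29.0, -22.0, -49.0]]
38 10 [-14.  22. -23. -58. -17. -13.] [[-13.0, 10.0, -29.0, -43.0, -21.0, -30.0]] [[-11.0, -1.0, -34.0, -32.0, -25.0, -43.0]]
38 12 [-15.  23. -22. -59. -19. -11.] [[-15.0, 10.0, -28.0, -45.0, -23.0, -26.0]] [[-13.0, -1.0, -32.0, -35.0, -27.0, -38.0]]
38 15 [-16.  23. -21. -59. -22.  -8.] [[-17.0, 11.0, -26.0, -46.0, -27.0, -21.0]] [[-15.0, 0.0, -31.0, -37.0, -31.0, -32.0]]
38 20 [-18.  24. -20. -58. -26.  -3.] [[-20.0, 13.0, -24.0, -48.0, -32.0, -13.0]] [[-19.0, 1.0, -28.0, -41.0, -36.0, -23.0]]
```

```bash
python3 - <<'E'
from ik import *
q=r.sense()["joints"]
for g,l,yw in(((.47,-.155,.19),20,-2),((.44,-.158,.22),12,3),((.44,-.158,.22),23,8),((.44,-.158,.20),34,12)):
    o=ik(g,l,yw,seed=q); q=o[0] if o else q; print(g,l,yw,[a.round(0).tolist() for a in o])
plan([((.47,-.155,.19),20,-2),((.44,-.158,.22),12,3),((.44,-.158,.22),23,8),((.44,-.158,.20),34,12)])
E
```

```text
(0.47, -0.155, 0.19) 20 -2 [[1.0, 4.0, -36.0, 2.0, -31.0, -95.0]]
(0.44, -0.158, 0.22) 12 3 [[-0.0, 2.0, -29.0, -1.0, -46.0, -86.0]]
(0.44, -0.158, 0.22) 23 8 [[-3.0, -1.0, -33.0, -7.0, -36.0, -74.0]]
(0.44, -0.158, 0.2) 34 12 [[-9.0, -1.0, -33.0, -26.0, -27.0, -49.0]]
t 8.53 tcp [ 0.5116 -0.1512  0.1428] grasp [ 0.5027 -0.1505  0.1596] w 1.005 F [-1.4 -0.  -0.8]
(0.47, -0.155, 0.19) 20 -2 -> [ 0.42 -0.17 -1.05] [-0.23  1.58 -0.5 ]
(0.44, -0.158, 0.22) 12 3 -> [ 0.79 -0.3  -2.08] [-0.54  3.18 -1.45]
(0.44, -0.158, 0.22) 23 8 -> [ 0.71 -0.28 -2.06] [-1.1   0.98 -2.3 ]
(0.44, -0.158, 0.2) 34 12 -> [ 0.85 -0.24 -1.62] [-1.73 -1.21 -2.87]
```

>>> move_arm(motion=[0.2,-0.1,-0.5,-0.1,0.8,-0.2,-1,0.42,-0.2,-1.05,-0.2,1.6,-0.5,-1,0.6,-0.2,-1.6,-0.4,2.4,-1,-1,0.8,-0.3,-2.1,-0.5,3.2,-1.4,-1,0.8,-0.3,-2.1,-0.5,3.2,-1.4,-1,0.75,-0.3,-2.1,-0.8,2.1,-1.9,-1,0.7,-0.3,-2.05,-1.1,1,-2.3,-1,0.75,-0.25,-1.9,-1.4,-0.1,-2.6,-1,0.85,-0.25,-1.6,-1.7,-1.2,-2.85,-1,0.85,-0.25,-1.6,-1.7,-1.2,-2.85,-1,0.85,-0.25,-1.6,-1.7,-1.2,-2.85,-1,0.85,-0.25,-1.6,-1.7,-1.2,-2.85,-1])

```text
time_s: 9.53
tcp_pos: [0.4504, -0.1568, 0.1836]
ee_rot: [[-0.812, -0.203, 0.547], [-0.169, 0.979, 0.113], [-0.558, -0.001, -0.83]]
wrist_force: [-0.3, -0.7, 0.1]
gripper_width: 0.999
```

```bash
python3 - <<'E'
from ik import *
log()
print(r.sense()["joints"].round(1), (fk(r.sense()["joints"],p)[0]-r.sense()["tcp_pos"]).round(4))
c=np.array([.556,-.154,.062]);A=Rt(34,12)
plan([(c-A[:,2]*.1,34,12),(c-A[:,2]*.05,34,12),(c,34,12)])
E
```

```text
[ -9.1  -0.7 -33.7 -25.7 -27.2 -49.3] [-0.0003 -0.0002 -0.0001]
t 9.53 tcp [ 0.4504 -0.1568  0.1836] grasp [ 0.44   -0.1589  0.1993] w 0.999 F [-0.3 -0.7  0.1]
[ 0.50130268 -0.16562627  0.14490376] 34 12 -> [-0.46 -0.47  1.95] [-0.04 -0.01 -0.04]
[ 0.52865134 -0.15981314  0.10345188] 34 12 -> [-0.46 -0.47  3.2 ] [-0.04 -0.01 -0.04]
[ 0.556 -0.154  0.062] 34 12 -> [-0.46 -0.46  4.45] [-0.04 -0.01 -0.04]
```

>>> move_arm(motion=[-0.15,-0.15,0.4,0,0,0,-1,-0.3,-0.3,0.9,0,0,0,-1,-0.45,-0.45,1.4,0,0,0,-1,-0.46,-0.46,1.9,0,0,0,-1,-0.46,-0.46,2.3,0,0,0,-1,-0.46,-0.46,2.7,0,0,0,-1,-0.46,-0.46,2.95,0,0,0,-1,-0.46,-0.46,2.95,0,0,0,-1,-0.46,-0.46,2.95,0,0,0,-1])

```text
time_s: 10.28
tcp_pos: [0.5338, -0.1582, 0.0959]
ee_rot: [[-0.812, -0.204, 0.546], [-0.17, 0.979, 0.113], [-0.558, -0.001, -0.83]]
wrist_force: [-0.5, -1.2, 0.4]
gripper_width: 0.999
```

```bash
python3 - <<'E'
from plan import *
import cv2
print(r.sense()["joints"].round(1))
c=np.array([.556,-.154,.062]);A=Rt(34,12)
plan([(c-A[:,2]*.05,34,12),(c,34,12)])
a=imaging.capture("scene")[120:270,220:350]; cv2.imwrite("pics/s7.png",cv2.resize(a,None,fx=4,fy=4,interpolation=cv2.INTER_CUBIC))
a=imaging.capture("top")[105:250,190:390]; cv2.imwrite("pics/t7.png",cv2.resize(a,None,fx=3.5,fy=3.5,interpolation=cv2.INTER_CUBIC))
E
```

```text
[-10.   15.1 -27.1 -37.7 -19.7 -35.6]
t 10.28 tcp [ 0.5338 -0.1582  0.0959] grasp [ 0.5234 -0.1603  0.1117] w 0.999 F [-0.5 -1.2  0.4]
[ 0.52865134 -0.15981314  0.10345188] 34 12 -> [ 0.01 -0.01  0.24] [-0.04 -0.02 -0.03]
[ 0.556 -0.154  0.062] 34 12 -> [ 0.   -0.01  1.49] [-0.04 -0.02 -0.03]
```

View pics/s7.png

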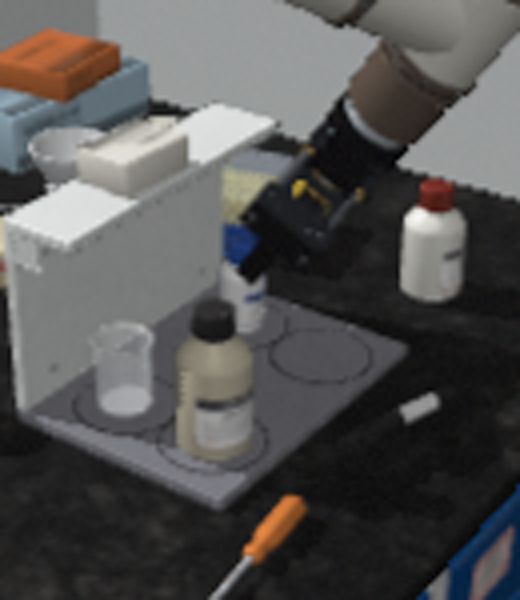

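View pics/t7.png

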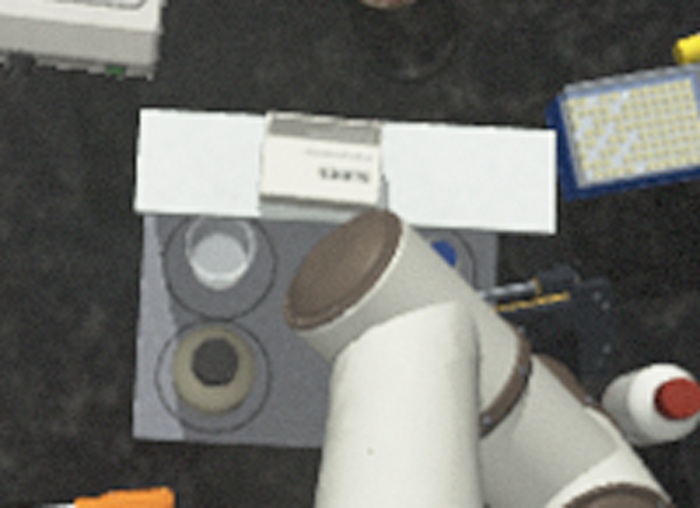

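>>> move_arm(motion=[0,0,0.3,0,0,0,-1,0,0,0.6,0,0,0,-1,0,0,0.9,0,0,0,-1,0,0,1.2,0,0,0,-1,0,0,1.4,0,0,0,-1,0,0,1.48,0,0,0,-1,0,0,1.48,0,0,0,-1,0,0,1.48,0,0,0,-1])

```text
time_s: 11.05
tcp_pos: [0.5661, -0.1518, 0.0484]
ee_rot: [[-0.811, -0.204, 0.548], [-0.17, 0.979, 0.112], [-0.56, -0.002, -0.829]]
wrist_force: [0.1, -0.5, 0.3]
gripper_width: 0.995
```

```bash
python3 - <<'E'
from plan import *
import cv2
print(r.sense()["joints"].round(1))
plan([((.556,-.154,.062),34,12)])
a=imaging.capture("scene")[120:270,220:350]; cv2.imwrite("pics/s8.png",cv2.resize(a,None,fx=4,fy=4,interpolation=cv2.INTER_CUBIC))
E
```

```text
[-10.3  22.1 -23.7 -45.4 -17.  -27.2]
t 11.05 tcp [ 0.5661 -0.1518  0.0484] grasp [ 0.5557 -0.154   0.0641] w 0.995 F [ 0.1 -0.5  0.3]
(0.556, -0.154, 0.062) 34 12 -> [0.02 0.   0.05] [-0.05  0.01 -0.02]
```

View pics/s8.png

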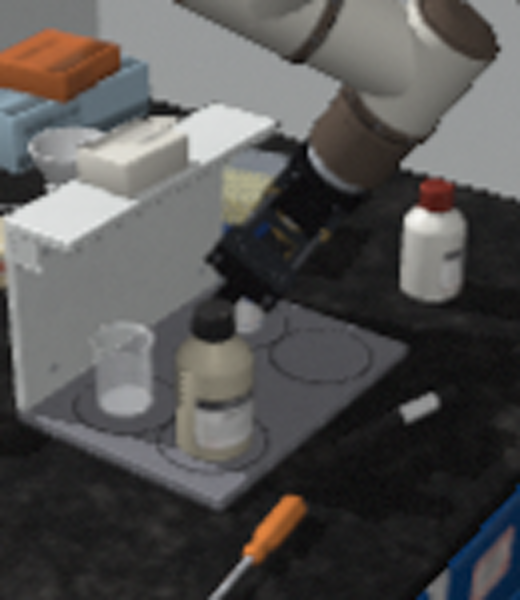

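Well seated around the bottle, no contact forces. Close.

>>> move_arm(motion=[0,0,0,0,0,0,0,0,0,0,0,0,0,1,0,0,0,0,0,0,1,0,0,0,0,0,0,1,0,0,0,0,0,0,1,0,0,0,0,0,0,1,0,0,0,0,0,0,1,0,0,0,0,0,0,1])

```text
time_s: 11.77
tcp_pos: [0.5663, -0.152, 0.0486]
ee_rot: [[-0.811, -0.204, 0.549], [-0.171, 0.979, 0.112], [-0.56, -0.003, -0.828]]
wrist_force: [0.1, 0.3, -0.4]
gripper_width: 0.494
```

```bash
python3 - <<'E'
from ik import *
s=r.sense();q=s["joints"];log()
g=s["tcp_pos"]-.019*s["ee_rot"][:,2];print(q.round(1))
T=[((g[0],g[1],g[2]+.012),34,12),((g[0]-.04,g[1],g[2]+.03),34,12),((.44,-.15,.13),34,12),((.40,-.14,.25),34,12),((.40,-.14,.25),20,12),((.42,0,.27),20,20),((.43,.2,.27),20,30),((.495,.377,.22),20,40),((.495,.377,.08),20,40)]
for t in T:
    o=ik(*t,seed=q); q=o[0] if o else q; print(np.round(t[0],3),t[1:],[a.round(0).tolist() for a in o])
plan([((np.array(a).round(4)),b,c) for a,b,c in T])
E
```

```text
[-10.3  22.1 -23.7 -45.4 -17.  -27.2]
[ 0.556 -0.154  0.076] (34, 12) [[-10.0, 21.0, -24.0, -43.0, -18.0, -30.0]]
[ 0.516 -0.154  0.094] (34, 12) [[-11.0, 16.0, -28.0, -42.0, -19.0, -30.0]]
[ 0.44 -0.15  0.13] (34, 12) [[-11.0, 6.0, -35.0, -38.0, -21.0, -34.0]]
[ 0.4  -0.14  0.25] (34, 12) [[-5.0, -10.0, -36.0, -18.0, -32.0, -61.0]]
[ 0.4  -0.14  0.25] (20, 12) [[-0.0, -7.0, -33.0, -6.0, -44.0, -74.0]]
[0.42 0.   0.27] (20, 20) [[23.0, -10.0, -35.0, 2.0, -45.0, -94.0]]
[0.43 0.2  0.27] (20, 30) [[48.0, -4.0, -33.0, 9.0, -42.0, -114.0]]
[0.495 0.377 0.22 ] (20, 40) [[54.0, 14.0, -20.0, 8.0, -37.0, -110.0]]
[0.495 0.377 0.08 ] (20, 40) [[53.0, 24.0, -33.0, 20.0, -14.0, -122.0]]
t 11.77 tcp [ 0.5663 -0.152   0.0486] grasp [ 0.5558 -0.1541  0.0643] w 0.494 F [ 0.1  0.3 -0.4]
[ 0.5558 -0.1541  0.0763] 34 12 -> [-0.17  0.   -0.25] [-0.06  0.01 -0.02]
[ 0.5158 -0.1541  0.0943] 34 12 -> [ 0.39  0.21 -1.17] [-0.06  0.01 -0.02]
[ 0.44 -0.15  0.13] 34 12 -> [ 1.41  0.69 -2.94] [-0.06  0.01 -0.02]
[ 0.4  -0.14  0.25] 34 12 -> [ 0.5   1.13 -5.94] [-0.06  0.01 -0.02]
[ 0.4  -0.14  0.25] 20 12 -> [ 0.61  1.13 -5.96] [-0.05  2.81 -0.03]
[0.42 0.   0.27] 20 20 -> [-0.67  4.47 -5.71] [-0.78  2.81 -1.46]
[0.43 0.2  0.27] 20 30 -> [-1.72  9.35 -5.02] [-1.69  2.78 -3.24]
[0.495 0.377 0.22 ] 20 40 -> [-3.08 13.38 -2.6 ] [-2.6   2.75 -5.03]
[0.495 0.377 0.08 ] 20 40 -> [-1.12 13.39  0.3 ] [-2.6   2.75 -5.03]
```

```bash
python3 - <<'E'
from ik import *
q0=r.sense()["joints"]
pre=[((.44,-.15,.13),34,12),((.40,-.14,.25),34,12)]
q=q0
for t in pre: q=ik(*t,seed=q)[0]
for y in (12,25,40,60,75):
  qq=q
  print(y)
  for t in [((.41,-.05,.26),34,12+.3*(y-12)),((.42,.08,.26),34,12+.5*(y-12)),((.43,.2,.26),34,12+.7*(y-12)),((.495,.377,.20),34,y),((.495,.377,.0595),34,y)]:
    o=ik(*t,seed=qq,n=10);qq=o[0] if o else qq;print(t[0],[a.round(0).tolist() for a in o])
E
```

```text
12
(0.41, -0.05, 0.26) [[18.0, -16.0, -48.0, 8.0, -24.0, -103.0]]
(0.42, 0.08, 0.26) [[37.0, -15.0, -57.0, 41.0, -21.0, -150.0]]
(0.43, 0.2, 0.26) [[48.0, -8.0, -55.0, 55.0, -24.0, -174.0]]
(0.495, 0.377, 0.2) []
(0.495, 0.377, 0.0595) []
25
(0.41, -0.05, 0.26) [[16.0, -15.0, -44.0, -0.0, -27.0, -90.0]]
(0.42, 0.08, 0.26) [[37.0, -15.0, -55.0, 31.0, -20.0, -135.0]]
(0.43, 0.2, 0.26) [[46.0, -8.0, -55.0, 49.0, -19.0, -159.0]]
(0.495, 0.377, 0.2) []
(0.495, 0.377, 0.0595) []
40
(0.41, -0.05, 0.26) [[12.0, -14.0, -40.0, -9.0, -30.0, -75.0]]
(0.42, 0.08, 0.26) [[36.0, -14.0, -50.0, 15.0, -22.0, -112.0]]
(0.43, 0.2, 0.26) [[47.0, -9.0, -50.0, 30.0, -18.0, -133.0]]
(0.495, 0.377, 0.2) []
(0.495, 0.377, 0.0595) []
60
(0.41, -0.05, 0.26) [[7.0, -12.0, -35.0, -19.0, -36.0, -58.0]]
(0.42, 0.08, 0.26) [[30.0, -12.0, -40.0, -7.0, -28.0, -79.0]]
(0.43, 0.2, 0.26) [[44.0, -7.0, -38.0, -2.0, -25.0, -87.0]]
(0.495, 0.377, 0.2) [[49.0, 13.0, -21.0, -16.0, -23.0, -66.0]]
(0.495, 0.377, 0.0595) [[45.0, 25.0, -21.0, -38.0, -13.0, -40.0]]
75
(0.41, -0.05, 0.26) [[3.0, -10.0, -32.0, -24.0, -40.0, -47.0]]
(0.42, 0.08, 0.26) [[24.0, -10.0, -34.0, -19.0, -35.0, -58.0]]
(0.43, 0.2, 0.26) [[37.0, -5.0, -30.0, -19.0, -34.0, -58.0]]
(0.495, 0.377, 0.2) [[42.0, 15.0, -12.0, -31.0, -37.0, -36.0]]
(0.495, 0.377, 0.0595) [[39.0, 27.0, -15.0, -46.0, -27.0, -16.0]]
```

>>> move_arm(motion=[-0.05,0,-0.08,0,0,0,1,-0.12,0,-0.18,0,0,0,1,-0.17,0,-0.27,0,0,0,1,-0.05,0.05,-0.5,0,0,0,1,0.1,0.1,-0.75,0,0,0,1,0.25,0.15,-1,0,0,0,1,0.4,0.2,-1.2,0,0,0,1,0.6,0.3,-1.55,0,0,0,1,0.8,0.4,-1.9,0,0,0,1,1,0.5,-2.25,0,0,0,1,1.2,0.6,-2.6,0,0,0,1,1.35,0.7,-2.9,0,0,0,1,1.3,0.75,-3.3,0,0,0,1,1.15,0.85,-3.8,0,0,0,1,1,0.9,-4.3,0,0,0,1,0.85,0.95,-4.8,0,0,0,1,0.7,1.05,-5.3,0,0,0,1,0.55,1.1,-5.75,0,0,0,1,0.5,1.15,-5.95,0,0,0,1,0.5,1.15,-5.95,0,0,0,1])

```text
time_s: 13.43
tcp_pos: [0.4094, -0.1369, 0.2364]
ee_rot: [[-0.808, -0.204, 0.553], [-0.171, 0.979, 0.112], [-0.564, -0.005, -0.826]]
wrist_force: [-0.1, -0.7, -0.7]
gripper_width: 0.494
```

```bash
python3 - <<'E'
from ik import *
import cv2
print(r.sense()["joints"].round(1))
q=r.sense()["joints"]
T=[((.42,.08,.26),34,43),((.43,.2,.26),34,55),((.495,.377,.20),34,75)]
for t in T:
    o=ik(*t,seed=q); q=o[0] if o else q; print(t,[a.round(0).tolist() for a in o])
plan(T)
print(r.sense()["ee_rot"].T@[0,0,1])
a=imaging.capture("scene")[60:290,180:380]; cv2.imwrite("pics/s9.png",cv2.resize(a,None,fx=2.6,fy=2.6,interpolation=cv2.INTER_CUBIC))
E
```

```text
[ -4.2 -11.  -36.9 -16.7 -31.9 -62.3]
((0.42, 0.08, 0.26), 34, 43) [[24.0, -10.0, -34.0, -18.0, -35.0, -59.0]]
((0.43, 0.2, 0.26), 34, 55) [[38.0, -5.0, -31.0, -18.0, -33.0, -60.0]]
((0.495, 0.377, 0.2), 34, 75) [[42.0, 15.0, -12.0, -31.0, -37.0, -36.0]]
t 13.43 tcp [ 0.4094 -0.1369  0.2364] grasp [ 0.3989 -0.139   0.2521] w 0.494 F [-0.1 -0.7 -0.7]
(0.42, 0.08, 0.26) 34 43 -> [-1.44  5.39  0.72] [-3.55  0.05 -5.14]
(0.43, 0.2, 0.26) 34 55 -> [-2.13  8.32  1.17] [-4.89  0.04 -7.12]
(0.495, 0.377, 0.2) 34 75 -> [-3.29 12.38  3.76] [ -7.14   0.03 -10.43]
[-0.56384348 -0.00454556 -0.82586916]
```

View pics/s9.png

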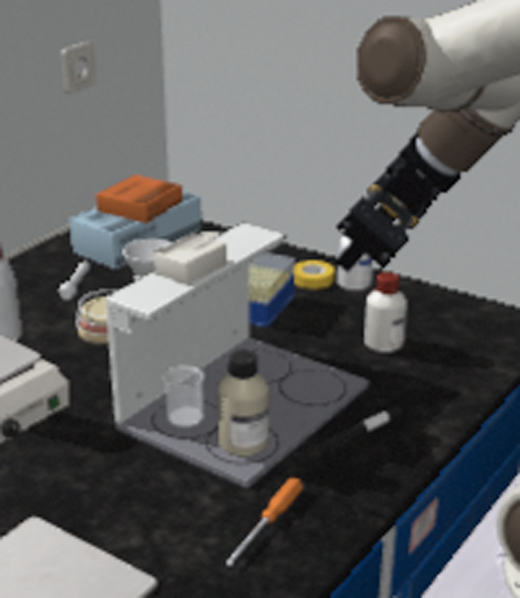

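>>> move_arm(motion=[-0.1,0.4,0.05,-0.25,0,-0.37,1,-0.25,0.95,0.12,-0.62,0,-0.91,1,-0.45,1.6,0.2,-1.05,0,-1.54,1,-0.6,2.3,0.3,-1.5,0,-2.2,1,-0.8,3,0.4,-1.97,0,-2.88,1,-1,3.7,0.5,-2.4,0,-3.5,1,-1.2,4.4,0.6,-2.87,0,-4.2,1,-1.4,5.1,0.7,-3.35,0,-4.9,1,-1.55,5.85,0.8,-3.7,0,-5.4,1,-1.7,6.6,0.9,-4.1,0,-6,1,-1.9,7.4,1.05,-4.5,0,-6.6,1,-2.1,8.1,1.15,-4.8,0,-7,1,-2.3,8.9,1.5,-5.2,0,-7.6,1,-2.5,9.7,2,-5.6,0,-8.2,1,-2.75,10.5,2.5,-6.05,0,-8.85,1,-2.95,11.2,3,-6.45,0,-9.45,1,-3.15,11.8,3.4,-6.8,0,-9.95,1,-3.25,12.2,3.65,-7,0,-10.25,1,-3.3,12.4,3.75,-7.1,0,-10.4,1,-3.3,12.4,3.75,-7.1,0,-10.4,1])

```text
time_s: 15.15
tcp_pos: [0.4976, 0.3886, 0.1799]
ee_rot: [[-0.221, -0.965, 0.144], [-0.8, 0.263, 0.539], [-0.557, 0.004, -0.83]]
wrist_force: [1.0, 0.7, -0.6]
gripper_width: 0.489
```

```bash
python3 - <<'E'
from ik import *
import cv2
print(r.sense()["joints"].round(1))
plan([((.495,.378,.20),34,75),((.495,.378,.0605),34,75)])
print(r.sense()["ee_rot"].round(3).tolist())
a=imaging.capture("scene")[150:350,100:330]; cv2.imwrite("pics/s10.png",cv2.resize(a,None,fx=2.9,fy=2.9,interpolation=cv2.INTER_CUBIC))
a=imaging.capture("top")[125:270,60:340]; cv2.imwrite("pics/t10.png",cv2.resize(a,None,fx=2.85,fy=2.85,interpolation=cv2.INTER_CUBIC))
E
```

```text
[ 42.   15.7 -12.4 -30.6 -36.6 -36.6]
t 15.15 tcp [0.4976 0.3886 0.1799] grasp [0.4949 0.3784 0.1957] w 0.489 F [ 1.   0.7 -0.6]
(0.495, 0.378, 0.2) 34 75 -> [-0.05 -0.01 -0.1 ] [ 0.01 -0.03 -0.07]
(0.495, 0.378, 0.0605) 34 75 -> [ 1.89 -0.02  2.8 ] [ 0.01 -0.03 -0.07]
[[-0.221, -0.965, 0.144], [-0.8, 0.263, 0.539], [-0.557, 0.004, -0.83]]
```

View pics/s10.png

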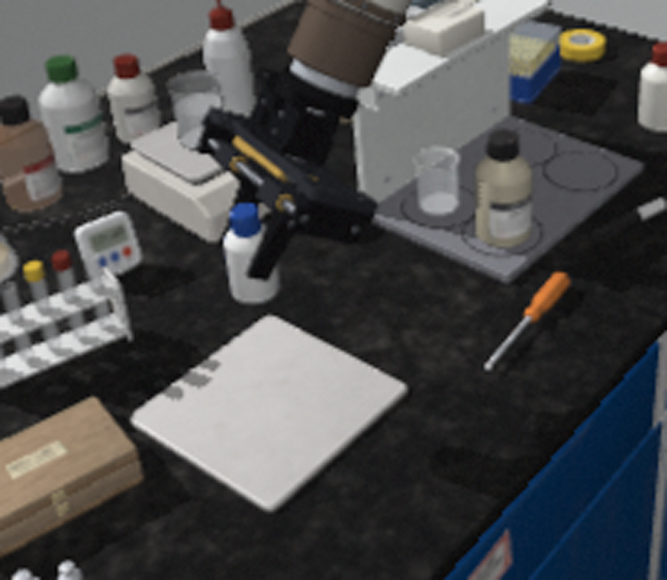

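View pics/t10.png

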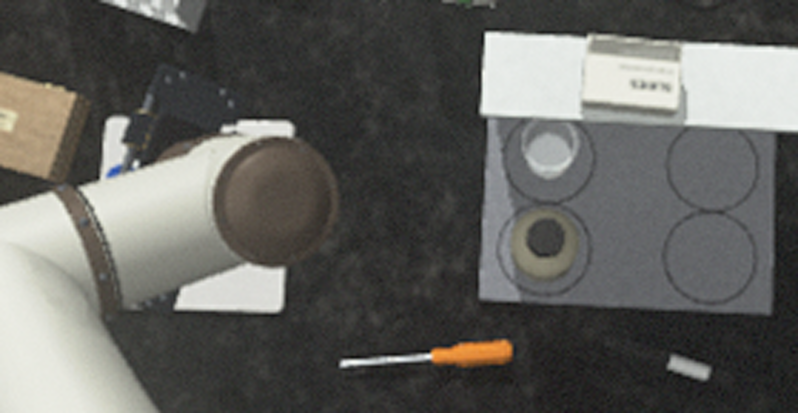

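>>> move_arm(motion=[0.2,0,0.3,0,0,0,1,0.5,0,0.75,0,0,0,1,0.8,0,1.2,0,0,0,1,1.1,0,1.65,0,0,0,1,1.35,0,2,0,0,0,1,1.55,0,2.3,0,0,0,1,1.7,0,2.5,0,0,0,1,1.8,0,2.67,0,0,0,1,1.85,0,2.74,0,0,0,1,1.85,0,2.74,0,0,0,1,1.85,0,2.74,0,0,0,1])

```text
time_s: 16.17
tcp_pos: [0.4969, 0.3871, 0.0507]
ee_rot: [[-0.22, -0.964, 0.147], [-0.799, 0.264, 0.54], [-0.56, 0.001, -0.829]]
wrist_force: [-0.6, 0.2, -1.0]
gripper_width: 0.497
```

```bash
python3 - <<'E'
from ik import *
import cv2
print(r.sense()["joints"].round(1))
plan([((.495,.378,.0605),34,75)])
a=imaging.capture("scene")[200:330,130:270]; cv2.imwrite("pics/s11.png",cv2.resize(a,None,fx=4,fy=4,interpolation=cv2.INTER_CUBIC))
E
```

```text
[ 39.   26.1 -15.2 -45.3 -27.4 -17.4]
t 16.17 tcp [0.4969 0.3871 0.0507] grasp [0.4941 0.3768 0.0664] w 0.497 F [-0.6  0.2 -1. ]
(0.495, 0.378, 0.0605) 34 75 -> [ 0.05 -0.01  0.14] [-0.02  0.01 -0.06]
```

View pics/s11.png

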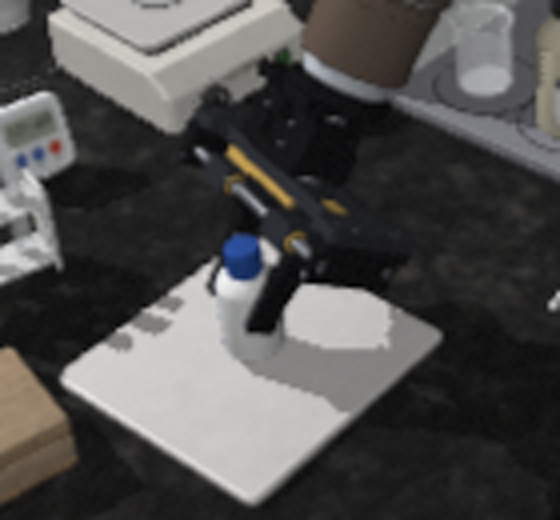

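>>> move_arm(motion=[0.03,0,0.04,0,0,0,1,0.05,0,0.08,0,0,0,1,0.07,0,0.11,0,0,0,1,0.08,0,0.13,0,0,0,1,0.08,0,0.13,0,0,0,1,0.08,0,0.13,0,0,0,1])

```text
time_s: 16.72
tcp_pos: [0.497, 0.3875, 0.0447]
ee_rot: [[-0.219, -0.965, 0.147], [-0.799, 0.264, 0.54], [-0.56, 0.001, -0.829]]
wrist_force: [-0.3, -0.3, -0.1]
gripper_width: 0.492
```

>>> move_arm(motion=[0,0,0,0,0,0,0,0,0,0,0,0,0,-1,0,0,0,0,0,0,-1,0,0,0,0,0,0,-1,0,0,0,0,0,0,-1,0,0,0,0,0,0,-1,0,0,-0.4,0,0,0,-1,0,0,-0.9,0,0,0,-1,0,0,-1.5,0,0,0,-1,0,0,-2.2,0,0,0,-1,0,0,-2.9,0,0,0,-1,0,0,-3.3,0,0,0,-1,0,0,-3.3,0,0,0,-1,0,0,-3.3,0,0,0,-1])

```text
time_s: 17.88
tcp_pos: [0.4778, 0.3162, 0.1551]
ee_rot: [[-0.219, -0.964, 0.149], [-0.798, 0.265, 0.541], [-0.561, 0.0, -0.828]]
wrist_force: [0.0, -0.3, 0.6]
gripper_width: 1.005
```

```bash
python3 - <<'E'
from ik import *
import cv2
q=r.sense()["joints"];print(q.round(1))
T=[((.45,.30,.25),17,40),((.45,.15,.27),0,0),((.44,-.1,.27),0,0),((.449,-.339,.25),0,0),((.449,-.339,.076),0,0)]
for t in T:
    o=ik(*t,seed=q); q=o[0] if o else q; print(t,[a.round(0).tolist() for a in o])
plan(T)
a=imaging.capture("scene")[180:330,130:270]; cv2.imwrite("pics/s12.png",cv2.resize(a,None,fx=3.8,fy=3.8,interpolation=cv2.INTER_CUBIC))
a=imaging.capture("top")[125:270,60:460]; cv2.imwrite("pics/t12.png",cv2.resize(a,None,fx=2,fy=2,interpolation=cv2.INTER_CUBIC))
E
```

```text
[ 35.5  13.3 -18.3 -36.6 -36.5 -25.2]
((0.45, 0.3, 0.25), 17, 40) [[53.0, 6.0, -24.0, 5.0, -44.0, -106.0]]
((0.45, 0.15, 0.27), 0, 0) [[38.0, 6.0, -17.0, 0.0, -67.0, -128.0]]
((0.44, -0.1, 0.27), 0, 0) [[8.0, 4.0, -20.0, -0.0, -67.0, -98.0]]
((0.449, -0.339, 0.25), 0, 0) [[-21.0, 16.0, -8.0, 0.0, -67.0, -69.0]]
((0.449, -0.339, 0.076), 0, 0) [[-21.0, 26.0, -20.0, -0.0, -44.0, -69.0]]
t 17.88 tcp [0.4778 0.3162 0.1551] grasp [0.475  0.3059 0.1708] w 1.005 F [ 0.  -0.3  0.6]
(0.45, 0.3, 0.25) 17 40 -> [-0.7   0.48 -1.85] [3.   3.32 6.27]
(0.45, 0.15, 0.27) 0 0 -> [ 2.12 -0.43 -4.34] [ 4.44  5.82 14.46]
(0.44, -0.1, 0.27) 0 0 -> [ 7.17 -1.84 -7.76] [ 4.44  5.82 14.46]
(0.449, -0.339, 0.25) 0 0 -> [ 12.17  -3.64 -10.54] [ 4.44  5.82 14.46]
(0.449, -0.339, 0.076) 0 0 -> [14.61 -3.64 -6.94] [ 4.44  5.82 14.46]
```

View pics/s12.png

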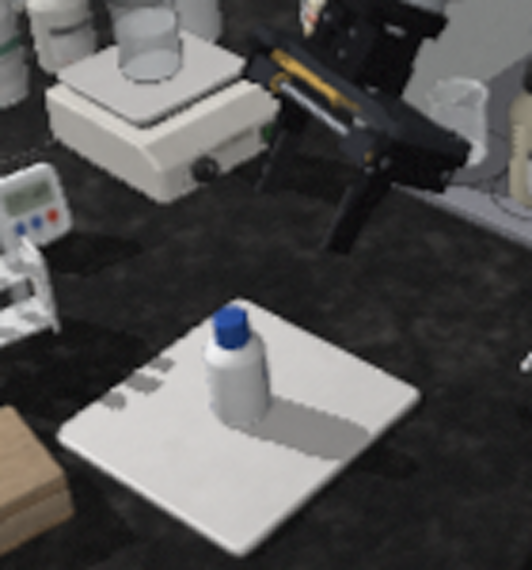

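View pics/t12.png

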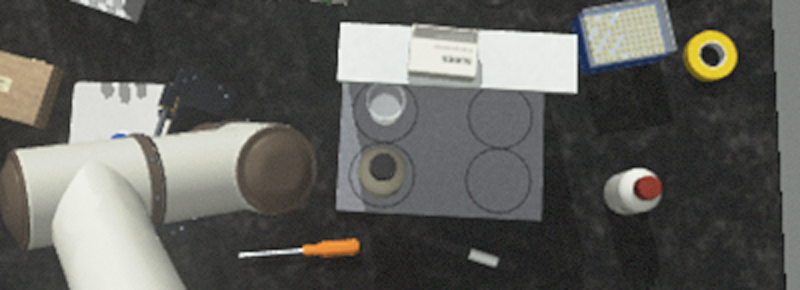

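>>> move_arm(motion=[-0.2,0.15,-0.5,0.7,0.8,1.5,-1,-0.4,0.3,-1,1.5,1.6,3,-1,-0.6,0.4,-1.5,2.2,2.4,4.6,-1,-0.7,0.5,-1.85,3,3.3,6.3,-1,-0.2,0.3,-2.3,3.2,3.7,7.3,-1,0.5,0.1,-3,3.5,4.2,8.8,-1,1.2,-0.1,-3.6,3.8,4.7,10.2,-1,2,-0.4,-4.3,4,5.1,11.5,-1,2.8,-0.6,-4.9,4.2,5.5,13,-1,3.6,-0.85,-5.4,4.45,5.8,14.45,-1,4.5,-1.1,-6,4.45,5.8,14.45,-1,5.4,-1.35,-6.6,4.45,5.8,14.45,-1,6.3,-1.6,-7.2,4.45,5.8,14.45,-1,7.2,-1.85,-7.8,4.45,5.8,14.45,-1,8.1,-2.15,-8.3,4.45,5.8,14.45,-1,9,-2.5,-8.8,4.45,5.8,14.45,-1,10,-2.85,-9.4,4.45,5.8,14.45,-1,11,-3.2,-9.95,4.45,5.8,14.45,-1,11.8,-3.5,-10.4,4.45,5.8,14.45,-1,12.2,-3.65,-10.55,4.45,5.8,14.45,-1])

```text
time_s: 19.65
tcp_pos: [0.4493, -0.3416, 0.2282]
ee_rot: [[-1.0, -0.001, -0.002], [-0.001, 1.0, -0.0], [0.002, -0.0, -1.0]]
wrist_force: [1.1, 0.2, -0.1]
gripper_width: 1.004
```

```bash
python3 - <<'E'
from ik import *
import cv2
q=r.sense()["joints"];print(q.round(1))
T=[((.449,-.339,.25),0,0)]
plan(T)
a=imaging.capture("top")
cv2.imwrite("pics/t13.png",cv2.resize(a[125:270,60:460],None,fx=2,fy=2,interpolation=cv2.INTER_CUBIC))
cv2.imwrite("pics/t13z.png",cv2.resize(a[155:245,85:175],None,fx=6,fy=6,interpolation=cv2.INTER_CUBIC))
E
```

```text
[-20.8  16.   -7.7   0.1 -66.5 -69.2]
t 19.65 tcp [ 0.4493 -0.3416  0.2282] grasp [ 0.4493 -0.3416  0.2472] w 1.004 F [ 1.1  0.2 -0.1]
(0.449, -0.339, 0.25) 0 0 -> [ 0.01  0.06 -0.07] [-0.   -0.03  0.02]
```

View pics/t13.png

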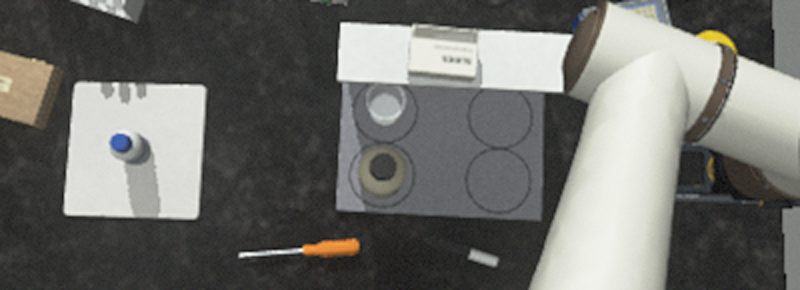

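View pics/t13z.png

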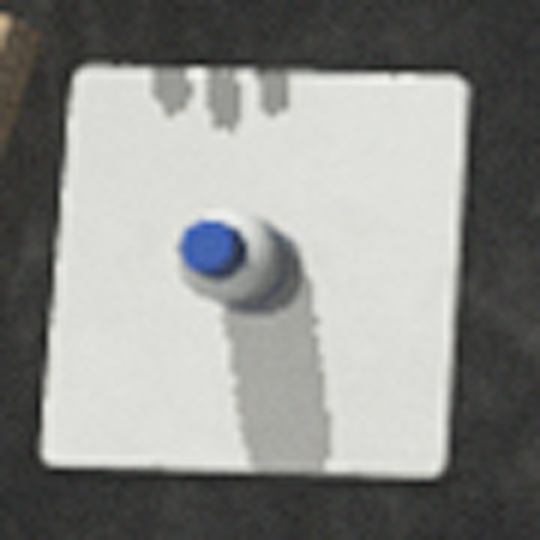

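>>> move_arm(motion=[0,0.03,0.7,0,0,0,-1,0,0.06,1.4,0,0,0,-1,0,0.06,2.1,0,0,0,-1,0,0.06,2.8,0,0,0,-1,0,0.06,3.4,0,0,0,-1,0,0.06,3.9,0,0,0,-1,0,0.06,4.2,0,0,0,-1,0,0.06,4.27,0,0,0,-1,0,0.06,4.27,0,0,0,-1,0,0.06,4.27,0,0,0,0,0,0.06,4.27,0,0,0,1,0,0.06,4.27,0,0,0,1,0,0.06,4.27,0,0,0,1,0,0.06,4.27,0,0,0,1,0,0.06,4.27,0,0,0,1,0,0.06,4.27,0,0,0,1])

```text
time_s: 21.03
tcp_pos: [0.4485, -0.3447, 0.0557]
ee_rot: [[-1.0, 0.003, -0.005], [0.003, 1.0, -0.002], [0.005, -0.002, -1.0]]
wrist_force: [-0.5, 4.0, 5.5]
gripper_width: 0.679
```

```bash
python3 - <<'E'
from plan import *
print(ray("top",(85+212.5/6-.5,155+248.5/6-.5),.1))
plan([((.463,-.152,.12),0,0),((.463,-.152,.09),0,0)])
E
```

```text
[0.49243526 0.37470398 0.1       ]
t 21.03 tcp [ 0.4485 -0.3447  0.0557] grasp [ 0.4486 -0.3447  0.0747] w 0.679 F [-0.5  4.   5.5]
(0.463, -0.152, 0.12) 0 0 -> [-0.34  4.82 -1.14] [-0.02 -0.05 -0.03]
(0.463, -0.152, 0.09) 0 0 -> [-0.35  4.82 -0.39] [-0.02 -0.05 -0.03]
```

>>> move_arm(motion=[0,0,-0.15,0,0,0,1,0,0,-0.4,0,0,0,1,0,0,-0.8,0,0,0,1,0,0.1,-1.2,0,0,0,1,0,0.4,-1.5,0,0,0,1,0,0.8,-1.6,0,0,0,1,-0.1,1.2,-1.6,0,0,0,1,-0.1,1.6,-1.6,0,0,0,1,-0.15,2,-1.6,0,0,0,1,-0.2,2.4,-1.6,0,0,0,1,-0.2,2.8,-1.6,0,0,0,1,-0.25,3.2,-1.6,0,0,0,1,-0.3,3.6,-1.6,0,0,0,1,-0.3,4,-1.5,0,0,0,1,-0.35,4.35,-1.4,0,0,0,1,-0.35,4.6,-1.2,0,0,0,1,-0.35,4.75,-1,0,0,0,1,-0.35,4.8,-0.8,0,0,0,1,-0.35,4.82,-0.7,0,0,0,1,-0.35,4.82,-0.7,0,0,0,1])

```text
time_s: 22.7
tcp_pos: [0.4622, -0.152, 0.082]
ee_rot: [[-1.0, 0.003, -0.008], [0.003, 1.0, -0.002], [0.008, -0.002, -1.0]]
wrist_force: [0.2, 0.2, -1.7]
gripper_width: 0.672
```

```bash
python3 - <<'E'
from plan import *
import cv2
plan([((.463,-.152,.0867),0,0)])
print(r.sense()["joints"].round(1))
a=imaging.capture("scene")[120:270,220:350]; cv2.imwrite("pics/s14.png",cv2.resize(a,None,fx=4,fy=4,interpolation=cv2.INTER_CUBIC))
E
```

```text
t 22.7 tcp [ 0.4622 -0.152   0.082 ] grasp [ 0.4623 -0.152   0.101 ] w 0.672 F [ 0.2  0.2 -1.7]
(0.463, -0.152, 0.0867) 0 0 -> [-0.02  0.    0.36] [-0.02 -0.09 -0.04]
[  1.   18.  -29.2   0.1 -43.2 -91.3]
```

View pics/s14.png

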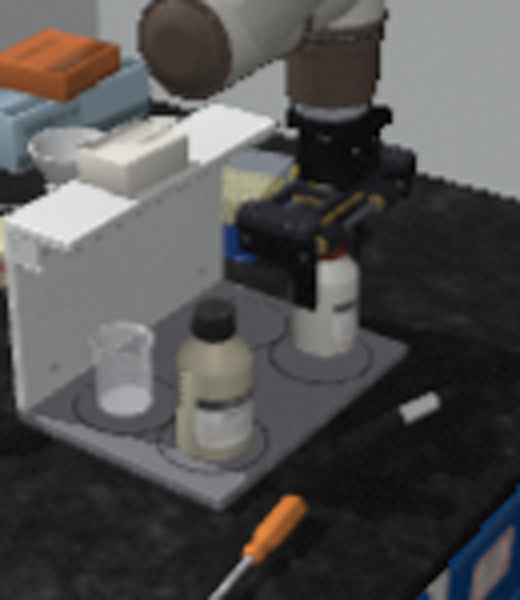

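>>> move_arm(motion=[0,0,0.1,0,-0.1,0,1,0,0,0.2,0,-0.1,0,1,-0.02,0,0.27,0,-0.1,0,1,-0.02,0,0.32,0,-0.1,0,1,-0.02,0,0.35,0,-0.1,0,1,-0.02,0,0.35,0,-0.1,0,1,-0.02,0,0.35,0,-0.1,0,1])

```text
time_s: 23.33
tcp_pos: [0.4636, -0.1524, 0.0686]
ee_rot: [[-1.0, 0.003, 0.003], [0.003, 1.0, -0.002], [-0.003, -0.002, -1.0]]
wrist_force: [-0.5, 0.3, -1.8]
gripper_width: 0.673
```

>>> move_arm(motion=[0,0,0.02,0,0,0,1,0,0,0.04,0,0,0,1,0,0,0.04,0,0,0,1,0,0,0.04,0,0,0,1])

```text
time_s: 23.67
tcp_pos: [0.4642, -0.1523, 0.0677]
ee_rot: [[-1.0, 0.003, 0.004], [0.003, 1.0, -0.002], [-0.004, -0.002, -1.0]]
wrist_force: [-0.0, 0.3, 4.2]
gripper_width: 0.675
```

In contact (+4.2 N). Release and withdraw.

>>> move_arm(motion=[0,0,0,0,0,0,0,0,0,0,0,0,0,-1,0,0,0,0,0,0,-1,0,0,0,0,0,0,-1,0,0,0,0,0,0,-1,0,0,0,0,0,0,-1,0,0,-0.4,0,0,0,-1,0,0,-0.9,0,0,0,-1,0,0,-1.6,0,0,0,-1,0,0,-2.4,0,0,0,-1,0,0,-3.2,0,0,0,-1,0,0,-4,0,0,0,-1,0,-0.6,-4.5,0,0,0,-1,0,-1.5,-4.5,0,0,0,-1,0,-2.5,-4.5,0,0,0,-1,0,-3.5,-4.5,0,0,0,-1,0.5,-4.5,-4.5,0,0,0,-1,1,-5.5,-4.5,0,0,0,-1,1,-5.5,-4.5,0,0,0,-1,1,-5.5,-4.5,0,0,0,-1])

```text
time_s: 25.33
tcp_pos: [0.4214, -0.3738, 0.2474]
ee_rot: [[-1.0, 0.007, 0.003], [0.007, 1.0, -0.002], [-0.003, -0.002, -1.0]]
wrist_force: [0.6, 0.6, 0.0]
gripper_width: 1.0
```

```bash
python3 - <<'E'
from plan import *
import cv2
plan([])
a=imaging.capture("scene"); cv2.imwrite("pics/s15.png",cv2.resize(a[140:330,130:350],None,fx=3,fy=3,interpolation=cv2.INTER_CUBIC))
a=imaging.capture("top"); cv2.imwrite("pics/t15.png",cv2.resize(a[125:270,80:360],None,fx=2.85,fy=2.85,interpolation=cv2.INTER_CUBIC))
E
```

```text
t 25.33 tcp [ 0.4214 -0.3738  0.2474] grasp [ 0.4213 -0.3738  0.2664] w 1.0 F [0.6 0.6 0. ]
```

View pics/s15.png

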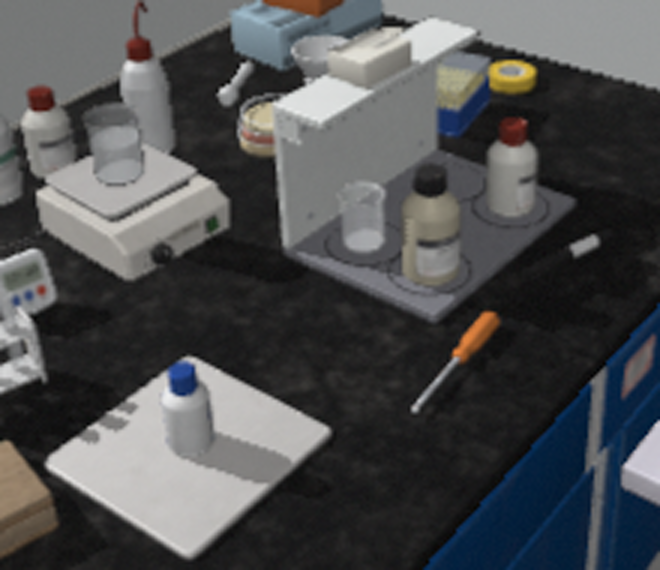

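View pics/t15.png

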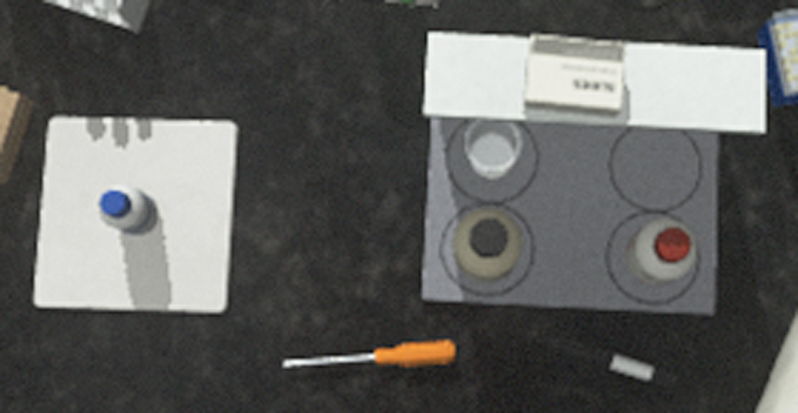

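```bash
python3 - <<'E'
from fit import *
print(ray("top",t(673.5,244),.13).round(4), ray("top",t(115,204),.1).round(4))
r.finish_job()
E
```

```text
[ 0.4645 -0.1519  0.13  ] [0.4915 0.3743 0.1   ]
the job is handed in; nothing more can be done
```

The job is done and was handed in at 25.4 s. The finish call gave no verdict.

**What I did:** The small bottle stood behind the medium one, in the right-hand column. I stood the medium bottle aside on the worktop to the right. I took the small bottle out from under the deck with the tool leaning 34° and stood it on the steel plate. Then I put the medium bottle back in the right front circle.

**Last checks in the pictures:**
- **Medium bottle:** upright in its circle. From its cap it is about 1.5 mm off the circle centre I measured.
- **Small bottle:** upright on the plate. From its cap it is about 5 mm off the plate centre I measured; the gripper released it within about 2 mm of that centre, so the two readings disagree by about 4 mm. The camera calibration is good to about 2 mm. I left it there.
- **Everything else:** the tall bottle, beaker, carton, screwdriver and pen look unmoved. The gripper was empty, open and clear of everything.

**What went less smoothly:**
- My first two leaning approaches, at 38° and 28°, ran up against the limit of joint 5. I backed off without touching anything and turned the tool 12° to one side. Its lowest reading was -9.1° at one-decimal precision, and the limit is -9.14°.
- On the second grasp of the medium bottle the arm was pulled about 5 mm sideways, with a wrist force of about 7 N, the highest I read.

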